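# Clamp a sample jar in the bench shaker

## Task

Get the jar shaker ready to run: press the sample jar fully down into its cup while the blue clamp arm is still up, then swing the arm down onto the jar. Hook the latch's wire loop over the keeper at the end of the arm and push the red lever down past its toggle point until it lies home against the front. Leave the other jars, the beaker and the dropper bottles standing where they are.

Things in the scene. Friction and masses are not known exactly. Their poses are not given: they have to be found in the camera images.
- shaker: Bench jar shaker, white housing 170 x 190 x 70 mm, fixed. Origin: centre of its underside, on the bench; x to its back, z up; its front (latch, knob, switch) looks along -x, turned 29 to 52 degrees from facing the robot toward the robot's right. In its frame, mm: jar axis x -5; clamp hinge x 70, z 160; lever pivot x -100, z 110; all moving parts in the plane y = 0.
- jar_cap (a point): Centre of the top face of the blue cap of the sample jar (53 mm across, 65 mm high) that stands in the shaker's cup. Height above the bench when fully down: 150.5 mm.
- sample_jar (a joint): How far the sample jar still stands proud of its seat, m: 0 = fully down on the cup's floor, at most 0.018. The cup's rubber ribs grip it: it moves straight up and down only, needs about 5 N to slide, and stays where it is left.
- clamp_arm (a joint): Angle of the blue clamp arm, rad: 0 = level, closed, its pad on the seated jar; grows as the front end swings up and back (1.57 = upright). Stiff hinge: stays at any angle; 1 to 3 N at its end moves it. With the jar proud it cannot close.
- clamp_hinge (a point): Axis of the clamp arm's hinge (parallel to the shaker's y), at the rear of the shaker. From it the arm runs 165 mm forward; 32 mm wide, from 4 mm below to 10 mm above the axis when level.
- clamp_end (a point): Middle of the arm's upper face 150 mm from the hinge (15 mm short of the arm's end). Its z axis is the normal of that face; when closed it is 170 mm above the bench. The keeper's steel back plate, 15 mm farther out, rises 8 mm above this face.
- keeper (a point): Seat of the keeper, the J-shaped steel hook on the end of the arm, 30 mm wide, opening upward: where the loop's crossbar axis rests when hooked. Axes: x to the arm's hinge, z up when closed (160 mm above the bench then). The hook's gap is 8 mm (5 mm behind and 3 mm in front of this point); its front lip is 4 mm thick and its top stands 5 mm above this point, the back plate's 18 mm.
- latch_lever (a joint): Angle of the latch lever, rad: 0 = closed, hanging straight down flat against the front; grows as its tip swings out and up (1.57 = level, 2.45 = stop). Friction holds it at any angle (1 N at the tip). With the loop hooked its spring resists (up to about 7 N at the tip) from 1.2 down to the toggle point near 0.3: released well before that it springs back, beyond it it is drawn home and stays.
- lever_pivot (a point): Axis of the latch lever (parallel to the shaker's y), at the front of the shaker. The lever is a steel plate 24 mm wide, 70 mm long, with red tip and facing.
- lever_tip (a point): Near the red tip of the lever, 60 mm from its pivot, on the outer face (looks to the front when closed and up when open).
- latch_loop (a joint): Angle of the wire loop on the lever, rad. Lever angle minus this angle is the loop's lean toward the back (0 = upright, about -0.7 folded out on the open lever, about +0.25 leaning on the keeper's back plate). Closed: 0.07. It swings freely, falling to either side of upright, on a pin 14 mm from the lever's pivot, straight below it at lever angle 0.3, straight in front at 1.87.
- loop_bar (a point): Middle of the crossbar of the steel wire loop (50 mm wide, wire 6 mm, crossbar 60 mm from the loop's pin, sprung: stretches by up to 8 mm). This bar must come behind the keeper's lip. Its frame is the loop's: z points from pin to crossbar.
- loop_tab (a point): Middle of the loop's yellow finger tab, 22 mm wide, 5 mm thick, 29 mm long, which stands out beyond the crossbar (its far end is 90 mm from the loop's pin). A finger under it can swing the loop up and over.
- jar_a: Another sample jar with a blue cap, 53 mm across, 65 mm high, standing loose to the left of the shaker; origin centre of its underside. Leave alone.
- jar_b: A further sample jar like it beside the first. Leave alone.
- beaker: Glass beaker, 55 mm across, 67 mm high, left of the work; origin centre of its underside. Leave alone.
- dropper_0: The loose one of the two brown dropper bottles (the nearer to the shaker), 32 mm across, 96 mm high, to the right of the shaker; origin centre of its underside. Leave alone.

How it is judged:
By the outcome, as a careful person would: the job done as asked, in the order asked, and still so for the second after the job is handed in, with the robot touching nothing.
It also fails if it takes over 50 s, if anything falls off the work surface, if the arm or the gripper's body presses on something with over 40 N, if the wrist force passes 120 N, or if a joint passes its speed limit or range.

## Robot

A 7-joint arm with a two-finger parallel gripper is mounted at the origin on a cart in front of the work surface, level with it; the furniture and walls round the work are solid. World frame = base frame: x ahead of the robot, y to its left, z up, the work surface at z = 0. Lengths are in m, angles in rad, forces in N, time in s.
With the tool pointing down it reaches from about 0.425 to 0.875 m from the base axis. Payload 4.7 kg.
Tool frame: the origin (TCP) lies at the very end of the fingers, on their centre line; the grasp point (between the pads) lies 19 mm behind it; x points along the fingers, z is the direction in which the jaws open and shut, and the axes are right-handed (so a half turn about x gives the same grasp; the last joint's range is limited). The gripper opens to 87 mm and grips with 3 to 60 N. Pads are 19 mm wide; open, the fingers measure 117 mm over their backs; the gripper's body (75 mm by 190 mm) begins 51 mm behind the grasp point.
Start: joints at [0.014, 0.321, -0.07, 1.45, 0.023, 1.371, -0.057], TCP at [0.65, -0, 0.223] pointing down, gripper open.
Joint ranges: [-2.86, 2.86], [-0.3, 2.09], [-1.38, 1.24], [0.06, 2.45], [-1.56, 4.7], [0.09, 2.05], [-2.69, 2.69]. Speed limits (rad/s): [2.57, 2.57, 3.14, 3.14, 3.14, 3.14, 3.14].

## Interface

Orientations are given as a rotation vector (axis times angle).
In Python, from bench import * gives the robot as it stands.
- The arm moves only by the shell command python3 -m handwheel 'ROWS' [OPENING] [FORCE]. ROWS is JSON, a list of rows, each an object with "xyz": the shift along the world's x, y, z in cm, a list of three; "angular": the turn, a rotation vector about the world's x, y, z in degrees, a list of three. A call has 1 to 5 rows; each row shifts and turns the pose as measured when the row begins; what a row does not reach is not made up. A row lasts 1/12 s, in which the tool goes at most 41.7 mm and 7.16 degrees, less where a joint would pass 70% of its speed; a pose out of reach is approached as far as the arm can. A call with a gripper value outside its range is refused whole. OPENING is the finger opening in cm, from 0 to 8.7, set as the call begins (- or left out, the last holds). The fingers move at their own pace and stop on an object; FORCE is the grip in N (left out, the last holds). Time passes only in rows, so rows that do not move let the fingers close. It gives the time, the measured TCP pose, the force and the opening at its end, in the units of the state.
- get_state(): the state, without advancing time (a new reading comes with each control period).
- get_image(name): name is "scene" or "side" or "wrist"; returns a dict with "pixels" (384x512x3 uint8, blue, green, red), "K" (3x3 intrinsics, pixels), "cam_to_world" (4x4, takes a point from camera to world coordinates). Camera axes: x right, y down, z forward; pixel columns grow to the right and rows downward; lengths in m; the calibration is good to about 2 mm. A picture is of the moment at which its call begins. There is no depth.
- close_job(): hands the job in, once; it reports no verdict.
The state is a dict: "time": time; "joint_positions": joint angles; "qd": joint speeds; "joint_torque": joint torques, N m; "position": TCP position; "tool_rot": TCP orientation; "ft_force": force on the tool from outside, world axes, zero at the start; "torque": the same for the moment, N m; "grip_width": opening from 0.0 (shut) to 1.0 (fully open).
Only numpy, scipy, OpenCV 4.12 (cv2) and the standard library are available. Lean on these libraries where they do the work, as an engineer would, in place of code of your own. Each camera call takes 0.05 s, during which the arm holds its last target.

## Working session

There is one attempt and no reset: what is moved stays moved. The work goes in short steps, Python scripts to look and compute and a shell command to move; the robot and the scene stay as the last step left them, time stands still between calls to the robot, and variables do not carry over. Pictures are saved under pics/ and viewed, and the job is handed in when it is done.

```bash
ls; mkdir -p pics
python3 - <<'E'
from bench import *
import cv2,json
s=get_state();print({k:s[k] for k in('time','position','tool_rot','ft_force','grip_width')})
for n in('scene','side','wrist'):
    im=get_image(n);cv2.imwrite(f'pics/{n}0.png',im['pixels']);print(n,im['K'],im['cam_to_world'])
E
```

```text
pics
{'time': 0.0, 'position': array([ 6.49463848e-01, -9.52718892e-05,  2.21471813e-01]), 'tool_rot': array([-8.35741999e-05,  1.57265278e+00, -1.10999854e-04]), 'ft_force': array([0.48365538, 0.0065434 , 0.6017677 ]), 'grip_width': 1.000292758727789}
scene [[378.33830835   0.         263.52116974]
 [  0.         378.33830835 191.66315104]
 [  0.           0.           1.        ]] [[-0.88388662 -0.30075814  0.35817453  0.22160758]
 [-0.46750173  0.5457801  -0.69538925  0.7156825 ]
 [ 0.01365945 -0.78209247 -0.62301267  0.68919225]
 [ 0.          0.          0.          1.        ]]
side [[415.29773376   0.         263.70052134]
 [  0.         415.29773376 192.85329718]
 [  0.           0.           1.        ]] [[ 9.07832181e-01 -2.80707264e-01  3.11519122e-01  2.35890657e-01]
 [-4.19332998e-01 -6.06377561e-01  6.75622742e-01 -5.73223944e-01]
 [-7.54006020e-04 -7.43982315e-01 -6.68198883e-01  7.82336517e-01]
 [ 0.00000000e+00  0.00000000e+00  0.00000000e+00  1.00000000e+00]]
wrist [[305.63065747   0.         249.10070809]
 [  0.         305.63065747 186.82074349]
 [  0.           0.           1.        ]] [[ 9.99996189e-01  1.27490007e-03 -2.44860943e-03  6.50170282e-01]
 [ 6.45147554e-04 -9.70339434e-01 -2.41745665e-01  6.53537975e-02]
 [-2.68418386e-03  2.41743165e-01 -9.70336559e-01  3.82819920e-01]
 [ 0.00000000e+00  0.00000000e+00  0.00000000e+00  1.00000000e+00]]
```

View pics/scene0.png

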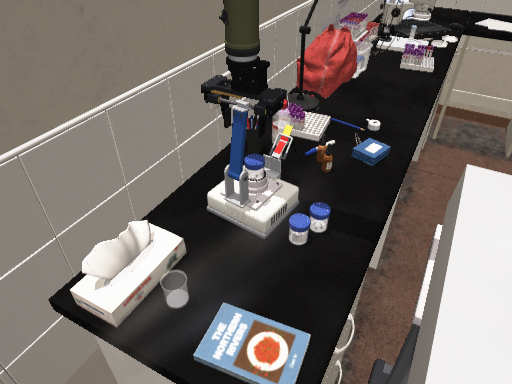

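View pics/side0.png

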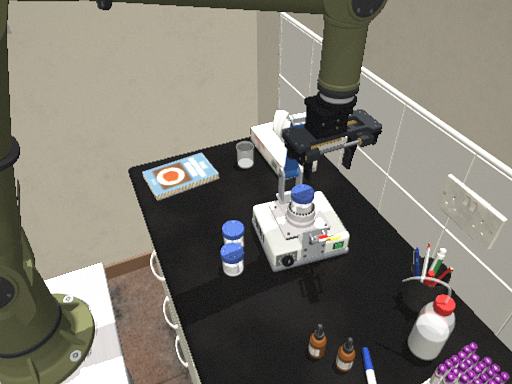

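View pics/wrist0.png

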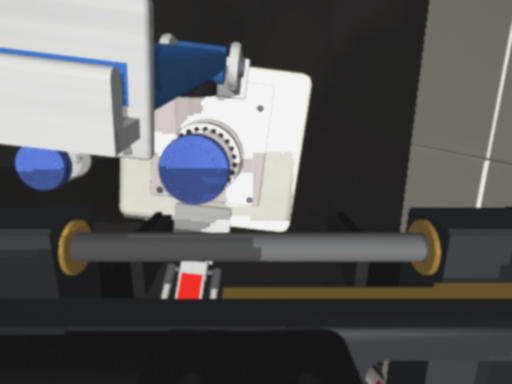

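```bash
cat > h.py <<'E'
from bench import *
import cv2,numpy as np
from scipy.spatial.transform import Rotation as R
def crop(n,name,x0,y0,x1,y1,f=5,ov=None):
    im=get_image(n);p=im['pixels'].copy()
    c=cv2.resize(p[y0:y1,x0:x1],None,fx=f,fy=f,interpolation=cv2.INTER_CUBIC)
    if ov is not None:
        for P,col in ov:
            u=proj(im,P);cv2.circle(c,tuple(int(v) for v in ((u-[x0,y0]+.5)*f)),3,col,-1)
    for i in range(x0-x0%20+20,x1,20): cv2.putText(c,str(i),((i-x0)*f,10),0,.35,(0,0,255),1);cv2.line(c,((i-x0)*f,12),((i-x0)*f,18),(0,0,255),1)
    for i in range(y0-y0%20+20,y1,20): cv2.putText(c,str(i),(0,(i-y0)*f),0,.35,(0,0,255),1);cv2.line(c,(24,(i-y0)*f),(30,(i-y0)*f),(0,0,255),1)
    cv2.imwrite(f'pics/{name}.png',c);return im
def proj(im,P):
    T=np.linalg.inv(im['cam_to_world']);q=T[:3,:3]@np.asarray(P)+T[:3,3];q=im['K']@q;return q[:2]/q[2]
def ray(im,u):
    d=np.linalg.inv(im['K'])@[u[0],u[1],1];T=im['cam_to_world'];d=T[:3,:3]@d;return T[:3,3],d/np.linalg.norm(d)
def atz(im,u,z):
    o,d=ray(im,u);return o+d*(z-o[2])/d[2]
def tri(*ru):
    A=0;b=0
    for im,u in ru:
        o,d=ray(im,u);M=np.eye(3)-np.outer(d,d);A=A+M;b=b+M@o
    X=np.linalg.solve(A,b);return X,[proj(im,X)-u for im,u in ru]
E
python3 - <<'E'
from h import *
crop('side','s1',210,130,360,280,5)
crop('scene','c1',190,90,350,250,5)
E
```

```text
(no output)
```

View pics/s1.png

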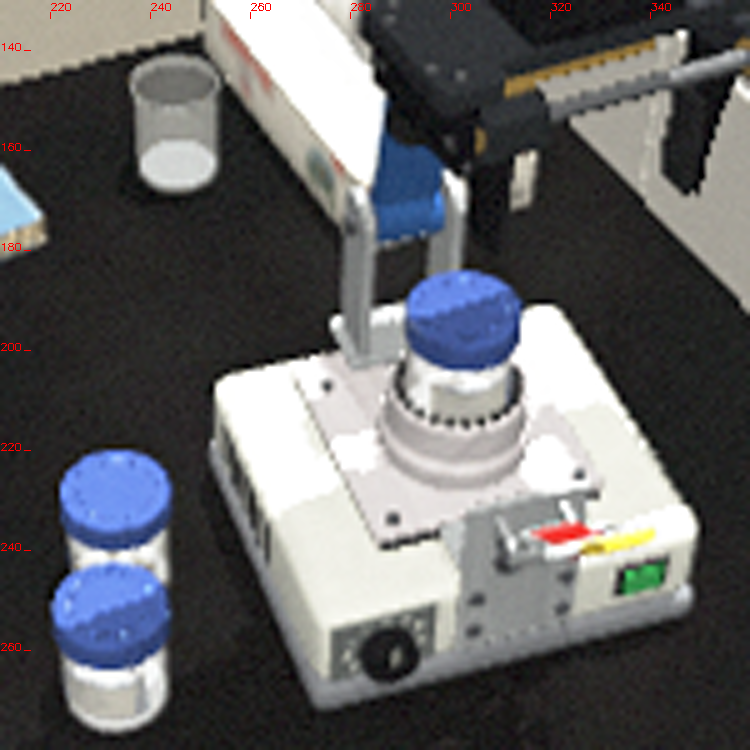

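View pics/c1.png

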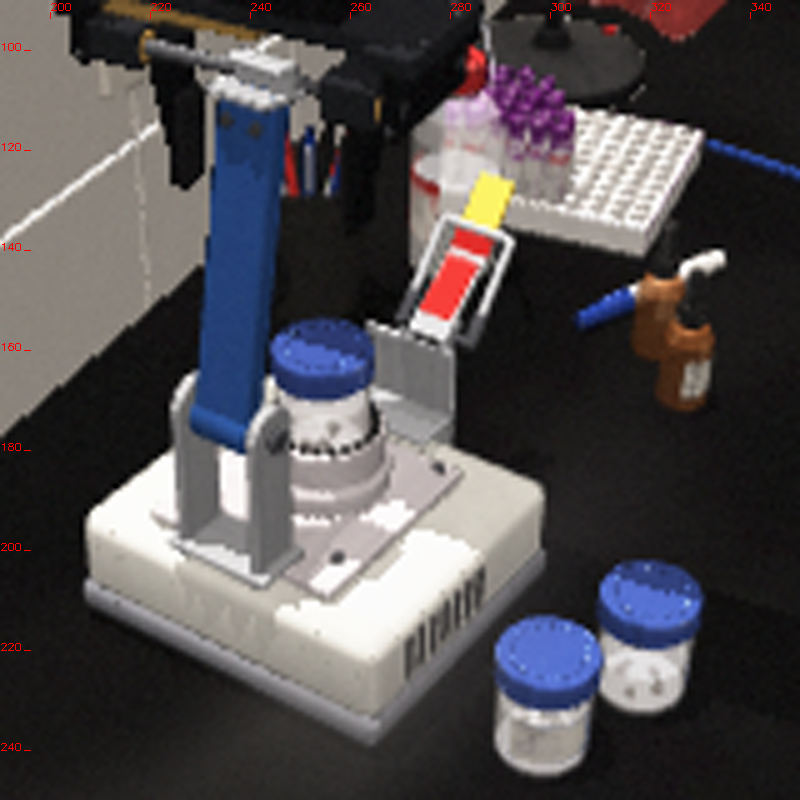

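Run:
```python
from h import *
S=get_image('side');C=get_image('scene')
for im,us in((S,[(274,271),(348,251),(252,222)]),(C,[(217,210),(264.5,238.5),(298.5,203)])):
    for u in us: print(u,atz(im,u,0.0))
a=[atz(S,u,0) for u in[(274,271),(348,251)]];b=[atz(C,u,0) for u in[(217,210),(264.5,238.5)]]
print(a[1]-a[0],np.linalg.norm(a[1]-a[0]),b[1]-b[0],np.linalg.norm(b[1]-b[0]))
print(np.mean(a+b,axis=0))
print(tri((S,(301.5,191)),(C,(264,158))))
```

```text
(274, 271) [ 0.5080999  -0.03974817  0.        ]
(348, 251) [ 0.69818592 -0.06119417  0.        ]
(252, 222) [0.52502513 0.12710695 0.        ]
(217, 210) [0.69204273 0.07968867 0.        ]
(264.5, 238.5) [0.52671367 0.11339519 0.        ]
(298.5, 203) [ 0.50729318 -0.05583904  0.        ]
[ 0.19008602 -0.02144599  0.        ] 0.19129199406233888 [-0.16532905  0.03370651  0.        ] 0.16873003465188957
[0.60626056 0.02303538 0.        ]
(array([0.59101577, 0.0119733 , 0.1700605 ]), [array([-2.6454371 ,  2.30069402]), array([-2.32860465, -2.03095096])])
```

Run:
```python
from h import *
s=get_state();Rt=R.from_rotvec(s['tool_rot']).as_matrix();p=s['position'];print(Rt)
ov=[(p,(0,255,0))]+[(p+Rt[:,2]*k,(0,255,255)) for k in(-.0585,-.0435,.0435,.0585)]
crop('side','s2',280,110,400,220,6,ov);crop('scene','c2',190,70,310,170,6,ov)
```

```text
[[-4.04554646e-04 -5.52887411e-05  9.99999917e-01]
 [-4.65569267e-05  9.99999997e-01  5.52699107e-05]
 [-9.99999917e-01 -4.65345631e-05 -4.04557219e-04]]
```

View pics/s2.png

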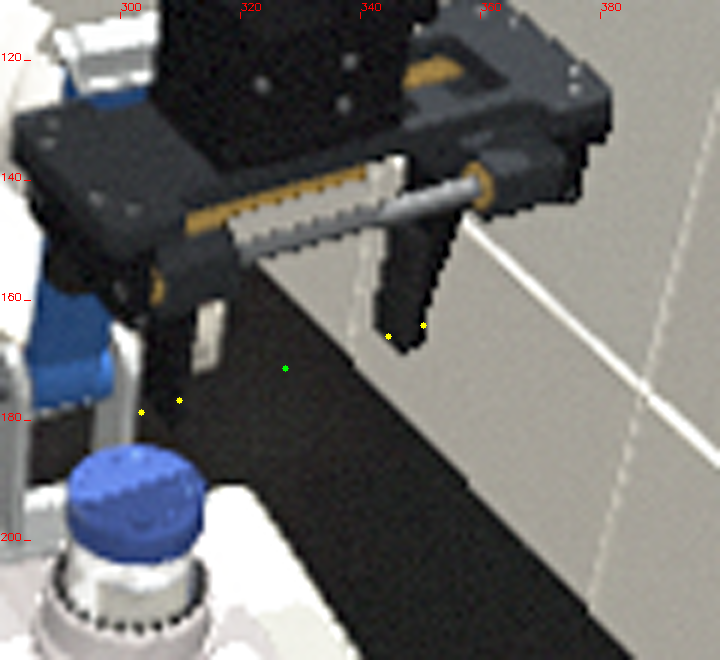

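View pics/c2.png

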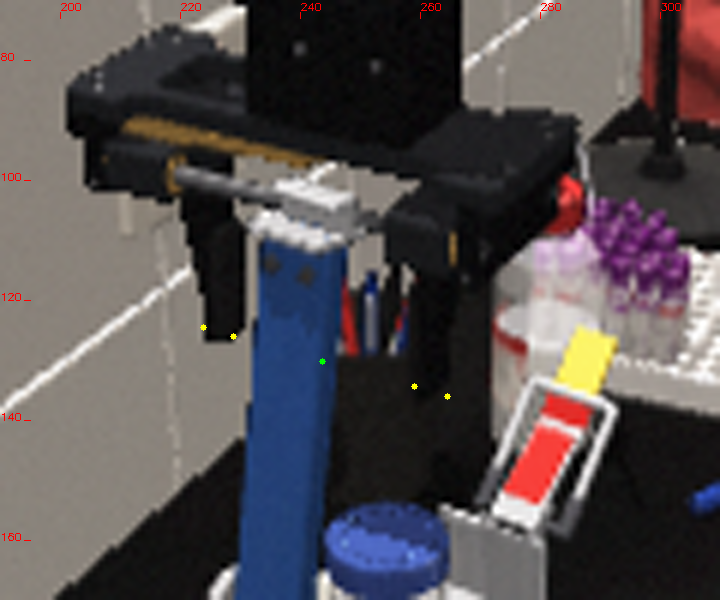

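Run:
```python
from h import *
S=get_image('side');C=get_image('scene')
for im,us in((S,[(273.6,272),(348.4,251),(252.4,223.6)]),(C,[(207,209.4),(265,239),(299,203)])):
    P=[atz(im,u,0) for u in us];print(np.round(P,3)); 
    for i,j in((0,1),(1,2),(0,2)): d=P[j]-P[i];print(i,j,np.linalg.norm(d),np.degrees(np.arctan2(d[1],d[0])))
print(tri((S,(302.5,191.7)),(C,(254.7,160.4))))
print(atz(S,(302.5,191.7),.165),atz(C,(254.7,160.4),.165))
# hinge: bosses
```

```text
[[ 0.506 -0.042  0.   ]
 [ 0.699 -0.062  0.   ]
 [ 0.524  0.121  0.   ]]
0 1 0.1940682178322373 -5.8131029129917176
1 2 0.2534738938608975 133.79241392612437
0 2 0.16426606923020856 83.83031082557103
[[ 0.717  0.091  0.   ]
 [ 0.525  0.114  0.   ]
 [ 0.506 -0.057  0.   ]]
0 1 0.19414129179481893 173.03837852120486
1 2 0.1718871787102326 -96.25695686085344
0 2 0.25771153999263263 -145.131472071932
(array([0.60590466, 0.02290335, 0.15927946]), [array([-0.39455963,  0.35305835]), array([-0.3581547 , -0.31145837])])
[0.60387545 0.0180987  0.165     ] [0.60030946 0.03116225 0.165     ]
```

```bash
cat >> h.py <<'E'
SH=dict(x=0.609,y=0.0235,psi=np.radians(83.5))
def W(p,sh=None):
    sh=sh or SH;c,s=np.cos(sh['psi']),np.sin(sh['psi']);x,y,z=np.asarray(p)/1000.
    return np.array([sh['x']+c*x-s*y,sh['y']+s*x+c*y,z])
def model(proud,arm,lev,lean):
    o=[]
    for sx in(-85,85):
        for t in np.linspace(-95,95,9): o.append((W((sx,t,0)),(0,255,0)))
    for sy in(-95,95):
        for t in np.linspace(-85,85,9): o.append((W((t,sy,0)),(0,255,0)))
    for t in np.linspace(0,2*np.pi,17): o.append((W((-5+26.5*np.cos(t),26.5*np.sin(t),150.5+proud)),(0,255,255)))
    def A(r,h,y): return W((70-r*np.cos(arm)+h*np.sin(arm),y,160+r*np.sin(arm)+h*np.cos(arm)))
    for r in(0,40,80,120,165):
        for y in(-16,16): o.append((A(r,10,y),(255,0,255)))
    for y in(-15,0,15): o.append((A(165,18,y),(255,255,0)));o.append((A(170,0,y),(255,255,0)))
    def L(r,n=0,y=0): return W((-100-r*np.sin(lev)-n*np.cos(lev),y,110-r*np.cos(lev)+n*np.sin(lev)))
    for r in(0,20,40,60,70):
        for y in(-12,12): o.append((L(r,0,y),(0,0,255)))
    a=lev-.3;px,pz=-100-14*np.sin(a),110-14*np.cos(a)
    for y in(-25,0,25): 
        for r in(0,60): o.append((W((px+r*np.sin(lean),y,pz+r*np.cos(lean))),(0,128,255)))
    o.append((W((px+90*np.sin(lean),0,pz+90*np.cos(lean))),(0,255,255)))
    return o
E
python3 - <<'E'
from h import *
ov=model(9,1.6,2.3,-.7)
crop('side','s3',210,130,360,280,5,ov)
crop('scene','c3',190,90,350,250,5,ov)
E
```

```text
(no output)
```

View pics/s3.png

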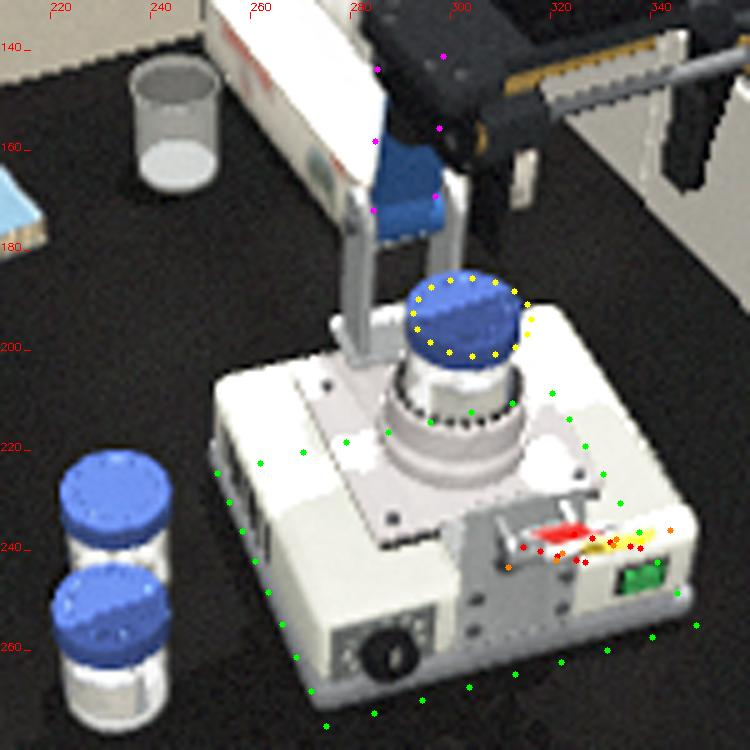

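View pics/c3.png

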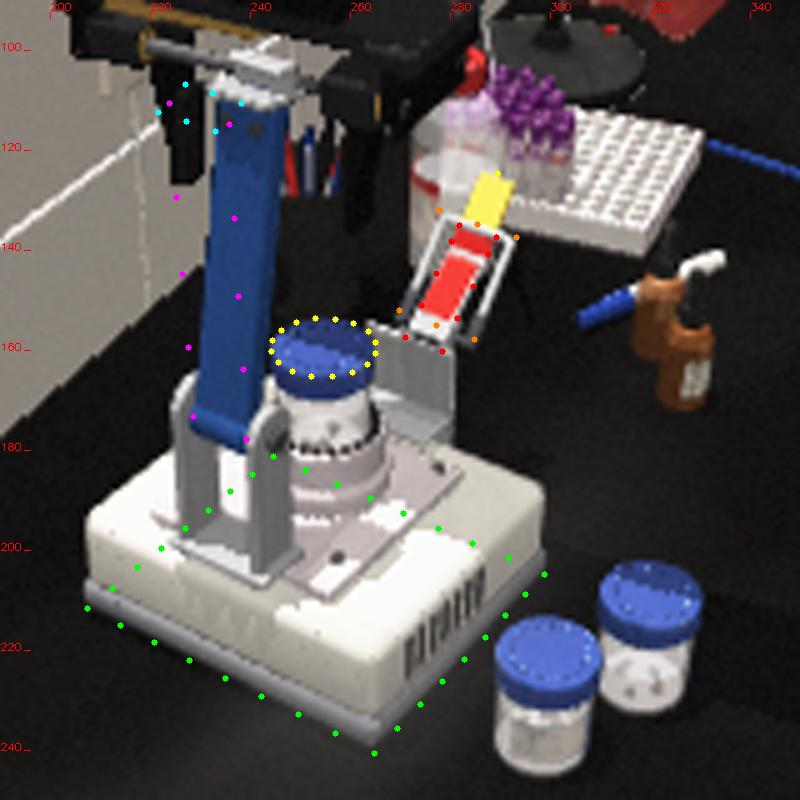

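```bash
sed -i "s/SH=dict.*/SH=dict(x=0.607,y=0.025,psi=np.radians(84))/" h.py
python3 - <<'E'
from h import *
ov=model(9,1.4,2.3,-.7)
crop('side','s3',210,130,360,280,5,ov)
crop('scene','c3',190,90,350,250,5,ov)
E
```

```text
(no output)
```

View pics/s3.png

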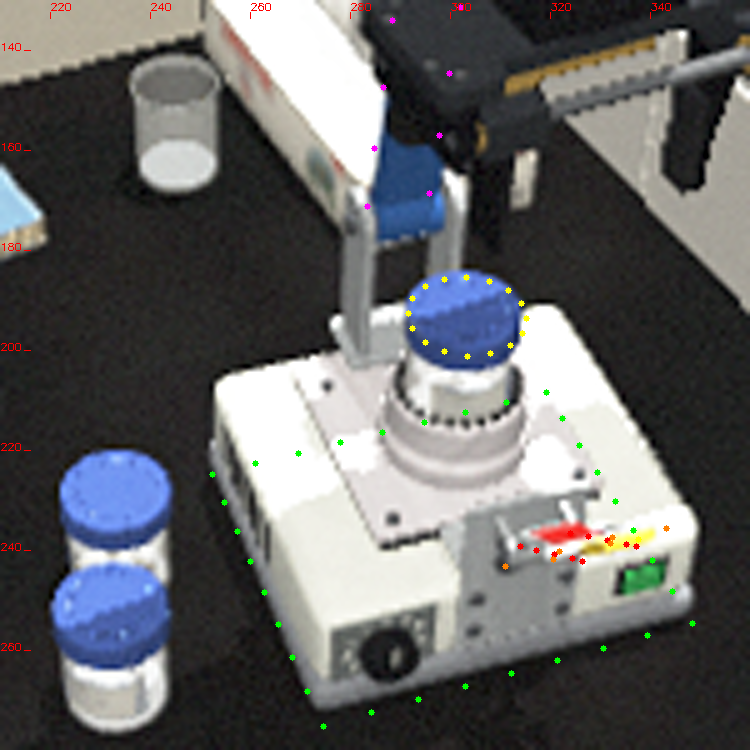

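View pics/c3.png

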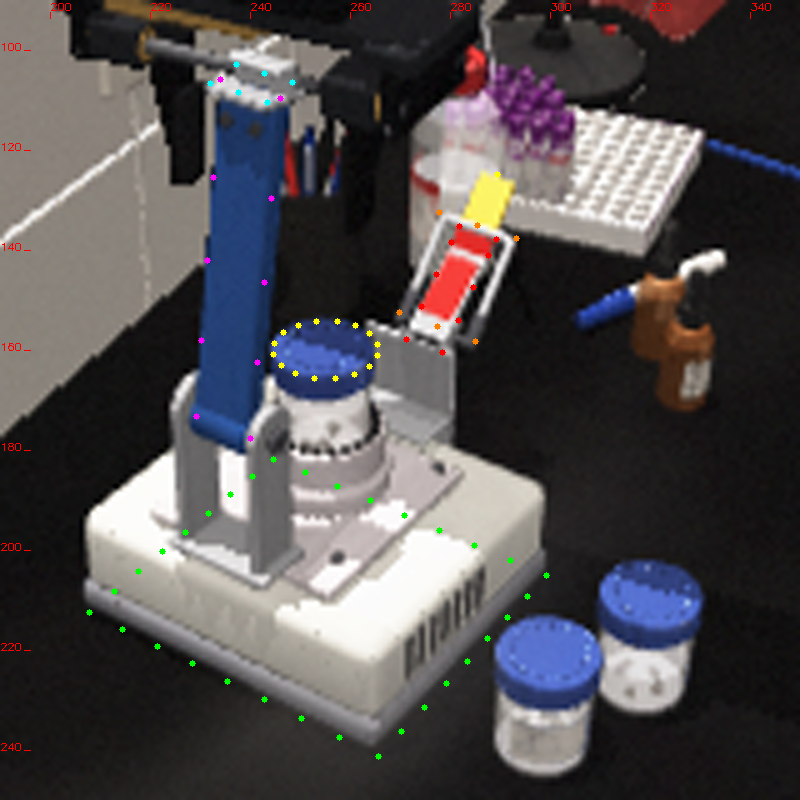

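```bash
python3 -m handwheel '[{"xyz":[-1.1,0.4,0.5],"angular":[6.5,0,0]},{"xyz":[-1.1,0.4,0],"angular":[6.5,0,0]},{"xyz":[-1.1,0.4,0],"angular":[6.5,0,0]},{"xyz":[-1.1,0.4,0],"angular":[6.5,0,0]},{"xyz":[0,0,0],"angular":[0,0,0]}]' 0 20
```

```text
time: 1.17
position: [0.6063, 0.0223, 0.2293]
tool_rot: [0.364, 1.53, 0.378]
ft_force: [-0.6, -2.1, -1.2]
grip_width: 0.709
```

```bash
python3 -m handwheel '[{"xyz":[0,-0.2,-1],"angular":[0,0,0]},{"xyz":[0,0,-1],"angular":[0,0,0]},{"xyz":[0,0,-1],"angular":[0,0,0]},{"xyz":[0,0,-1],"angular":[0,0,0]},{"xyz":[0,0,0],"angular":[0,0,0]}]' 0 20
python3 - <<'E'
from h import *
s=get_state();print(s['position'],s['ft_force'],R.from_rotvec(s['tool_rot']).as_matrix()[:,0],s['time'])
crop('side','s4',210,80,360,280,3)
crop('scene','c4',190,50,350,250,3)
cv2.imwrite('pics/j4.png',np.hstack([cv2.resize(cv2.imread('pics/s4.png'),(450,600)),cv2.resize(cv2.imread('pics/c4.png'),(350,600*350//480)) .copy() if 0 else cv2.resize(cv2.imread('pics/c4.png'),(350,600))]))
E
```

```text
time: 1.58
position: [0.6078, 0.0225, 0.1857]
tool_rot: [0.353, 1.53, 0.375]
ft_force: [-0.9, 0.9, 0.4]
grip_width: 0.325
[0.60781152 0.02248629 0.18569508] [-0.92221445  0.92764616  0.36418706] [ 0.00631221  0.44806001 -0.8939812 ] 1.5833
```

View pics/j4.png

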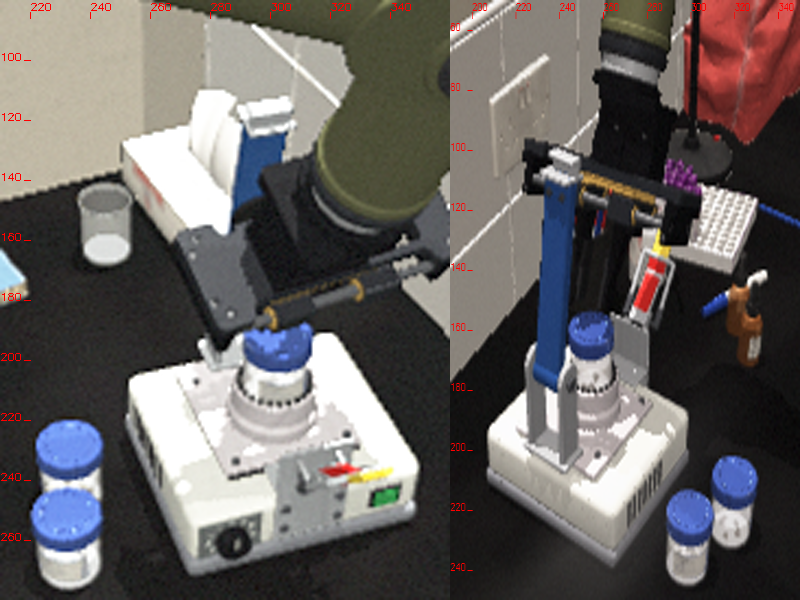

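```bash
python3 -m handwheel '[{"xyz":[0,-0.2,0],"angular":[0,0,0]},{"xyz":[0,0,0],"angular":[0,0,0]},{"xyz":[0,0,0],"angular":[0,0,0]},{"xyz":[0,0,-0.8],"angular":[0,0,0]},{"xyz":[0,0,-0.5],"angular":[0,0,0]}]' 0 20; python3 -m handwheel '[{"xyz":[0,0,-0.5],"angular":[0,0,0]},{"xyz":[0,0,0],"angular":[0,0,0]}]'
```

```text
time: 2.1
position: [0.6109, 0.0222, 0.1774]
tool_rot: [0.348, 1.523, 0.378]
ft_force: [0.6, 0.1, -0.7]
grip_width: 0.007
time: 2.27
position: [0.6103, 0.022, 0.1706]
tool_rot: [0.349, 1.524, 0.377]
ft_force: [-0.8, -0.4, 0.3]
grip_width: 0.005
```

```bash
for i in 1 2 3; do python3 -m handwheel '[{"xyz":[-0.1,0,-0.5],"angular":[0,0,0]},{"xyz":[0,0,0],"angular":[0,0,0]}]'|egrep 'pos|ft'; done
```

```text
position: [0.6102, 0.022, 0.1657]
ft_force: [-0.5, -0.6, 0.7]
position: [0.6101, 0.022, 0.1615]
ft_force: [-0.6, -0.4, 0.3]
position: [0.61, 0.022, 0.1573]
ft_force: [0.5, -0.1, -0.0]
```

Run:
```python
from h import *
crop('side','s5',250,140,350,240,7)
crop('scene','c5',220,100,300,190,7)
```

```text
(no output)
```

View pics/s5.png

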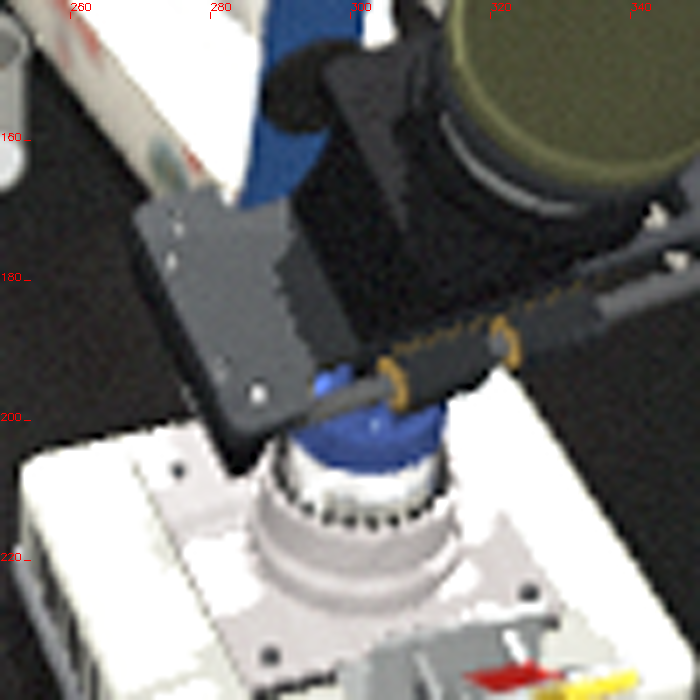

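View pics/c5.png

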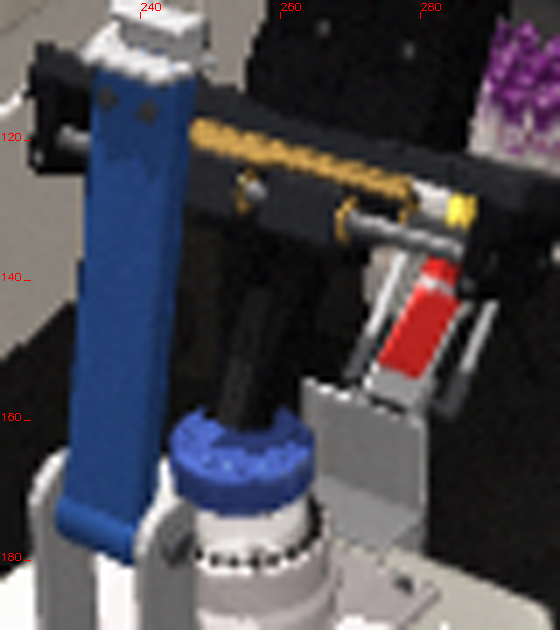

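```bash
for i in 1 2 3; do python3 -m handwheel '[{"xyz":[-0.1,0,-0.4],"angular":[0,0,0]}]'|egrep 'pos|ft'; done
```

```text
position: [0.6095, 0.022, 0.1545]
ft_force: [1.4, -3.5, 21.1]
position: [0.61, 0.0221, 0.1543]
ft_force: [-6.6, -4.7, 27.1]
position: [0.61, 0.0221, 0.1544]
ft_force: [-5.8, -3.7, 19.9]
```

```bash
python3 -m handwheel '[{"xyz":[0,-0.5,3],"angular":[0,0,0]},{"xyz":[0,0,4],"angular":[0,0,0]},{"xyz":[0,0,4],"angular":[0,0,0]},{"xyz":[0,0,4],"angular":[0,0,0]},{"xyz":[0,0,4],"angular":[0,0,0]}]'; python3 -m handwheel '[{"xyz":[0,0,4],"angular":[0,0,0]},{"xyz":[0,1.5,2],"angular":[-6.5,0,0]},{"xyz":[0,4,0],"angular":[-6.5,0,0]},{"xyz":[0,4,0],"angular":[-6.5,0,0]},{"xyz":[0,2,0],"angular":[-6.5,0,0]}]'
python3 - <<'E'
from h import *
ov=model(0,1.4,2.3,-.7)
crop('side','s6',210,80,360,280,4,ov)
crop('scene','c6',190,50,350,250,4)
E
```

```text
time: 3.53
position: [0.6004, 0.016, 0.3381]
tool_rot: [0.358, 1.533, 0.379]
ft_force: [0.2, -0.1, 0.9]
grip_width: 0.006
time: 3.95
position: [0.6036, 0.1117, 0.4084]
tool_rot: [0.012, 1.542, -0.024]
ft_force: [-0.3, 1.2, -0.2]
grip_width: 0.006
```

View pics/s6.png

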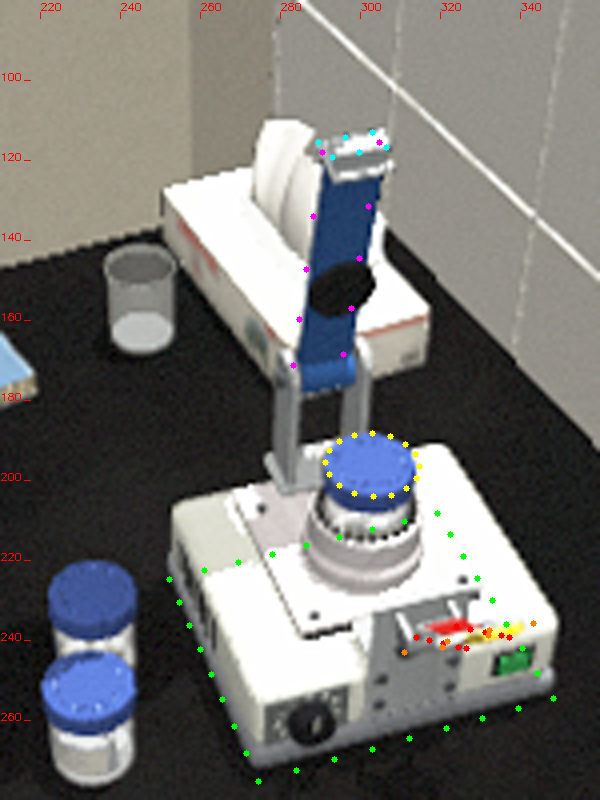

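View pics/c6.png

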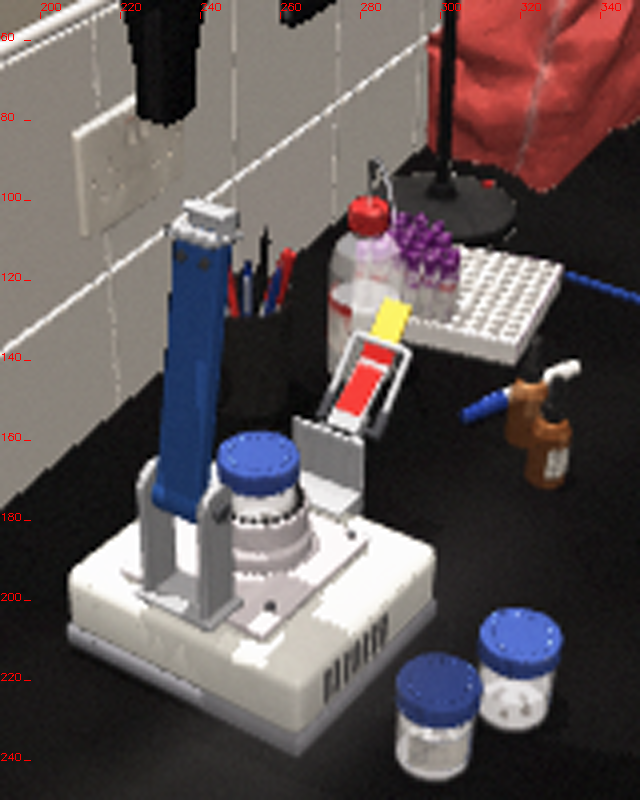

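```bash
python3 -m handwheel '[{"xyz":[0.5,2.2,0],"angular":[0,1,2]},{"xyz":[0.5,0,-2],"angular":[0,0,0]},{"xyz":[0,0,-4],"angular":[0,0,0]},{"xyz":[0,0,-4],"angular":[0,0,0]},{"xyz":[0,0,-1],"angular":[0,0,0]}]'
python3 - <<'E'
from h import *
crop('side','s7',210,60,360,260,4)
crop('scene','c7',170,20,330,220,4)
E
```

```text
time: 4.47
position: [0.6099, 0.1503, 0.2932]
tool_rot: [-0.036, 1.564, 0.035]
ft_force: [-0.8, 0.9, -1.7]
grip_width: 0.002
```

View pics/s7.png

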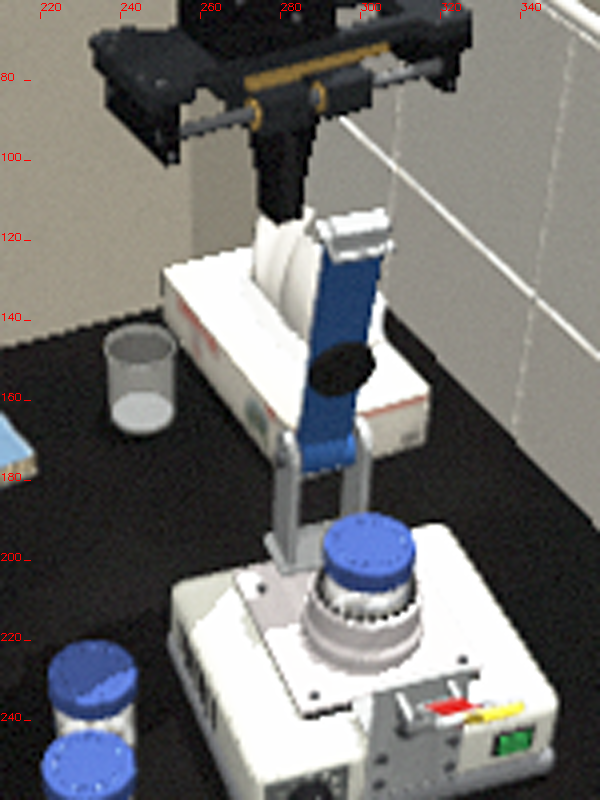

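View pics/c7.png

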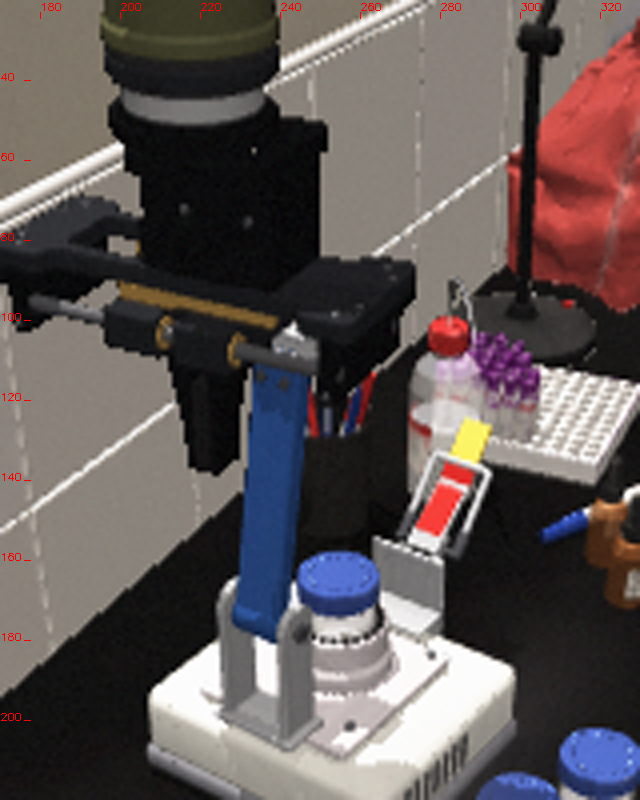

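```bash
python3 -m handwheel '[{"xyz":[0.2,-2,0],"angular":[0,0,0]},{"xyz":[0.2,-2,0],"angular":[0,0,0]},{"xyz":[0,-1,0],"angular":[0,0,0]},{"xyz":[0,-1,0],"angular":[0,0,0]},{"xyz":[0,0,0],"angular":[0,0,0]}]';python3 - <<'E'
from h import *
crop('side','s8',210,60,360,260,4)
crop('scene','c8',170,20,330,220,4)
E
```

```text
time: 4.98
position: [0.618, 0.0896, 0.3078]
tool_rot: [-0.033, 1.549, 0.04]
ft_force: [0.2, -0.9, -0.1]
grip_width: 0.008
```

View pics/s8.png

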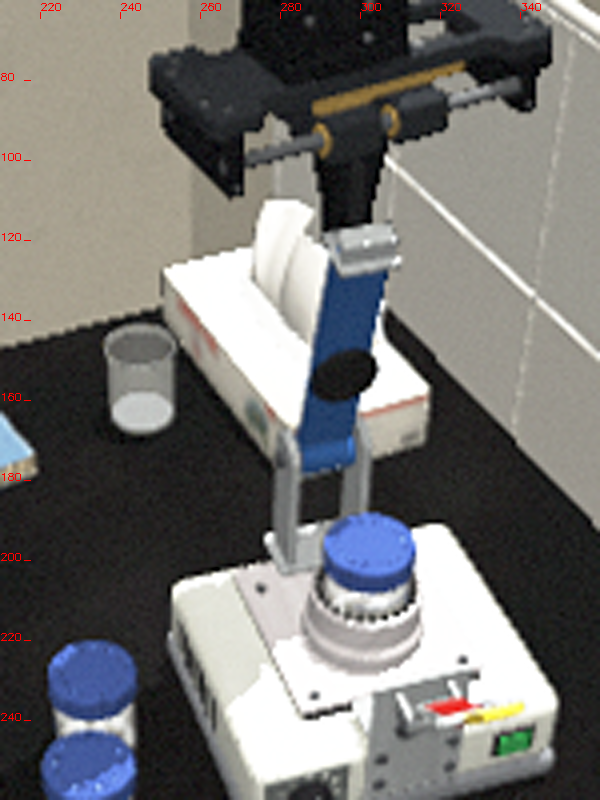

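View pics/c8.png

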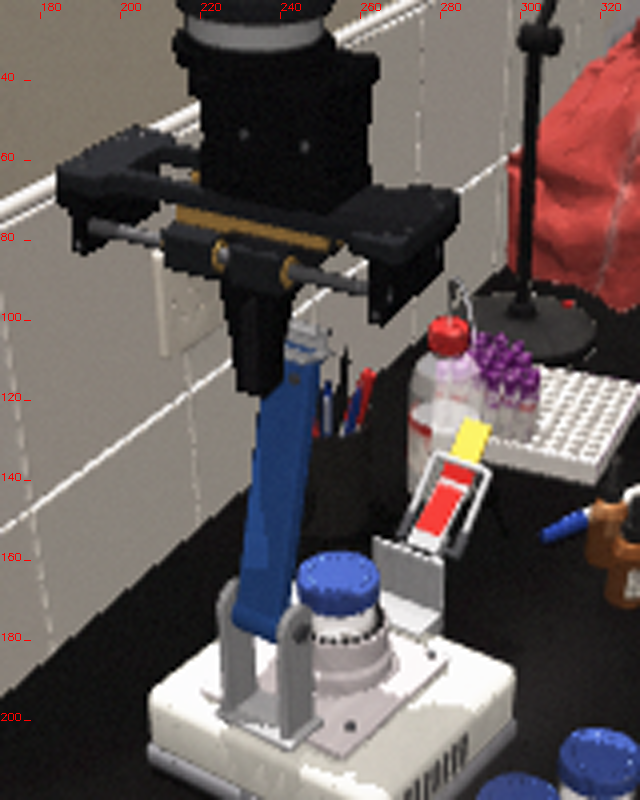

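```bash
python3 -m handwheel '[{"xyz":[-0.3,1,-1],"angular":[0,0,0]},{"xyz":[-0.2,0,-1.5],"angular":[0,0,0]},{"xyz":[-0.1,-1,-0.3],"angular":[0,0,0]},{"xyz":[-0.1,-1.5,-0.5],"angular":[0,0,0]},{"xyz":[-0.2,-1.5,-0.5],"angular":[0,0,0]}]';python3 -m handwheel '[{"xyz":[-0.2,-1.5,-0.7],"angular":[0,0,0]},{"xyz":[-0.2,-1.5,-0.8],"angular":[0,0,0]},{"xyz":[0,0,0],"angular":[0,0,0]}]'
```

```text
time: 5.5
position: [0.6079, 0.075, 0.2699]
tool_rot: [-0.04, 1.544, 0.062]
ft_force: [1.7, 0.5, 2.1]
grip_width: 0.002
time: 5.75
position: [0.6035, 0.0445, 0.2546]
tool_rot: [-0.041, 1.542, 0.064]
ft_force: [-0.2, -1.0, -0.1]
grip_width: 0.006
```

```bash
python3 -m handwheel '[{"xyz":[0,-1.6,-0.3],"angular":[0,0,0]},{"xyz":[0,-1.4,-0.5],"angular":[0,0,0]},{"xyz":[0,-1.2,-0.8],"angular":[0,0,0]},{"xyz":[0,-1,-1.2],"angular":[0,0,0]},{"xyz":[0,0,0],"angular":[0,0,0]}]';python3 - <<'E'
from h import *
crop('side','s9',210,60,360,260,4)
crop('scene','c9',170,20,330,220,4)
E
```

```text
time: 6.17
position: [0.6028, -0.0037, 0.2253]
tool_rot: [-0.043, 1.541, 0.073]
ft_force: [-0.5, -0.2, -0.4]
grip_width: 0.002
```

View pics/s9.png

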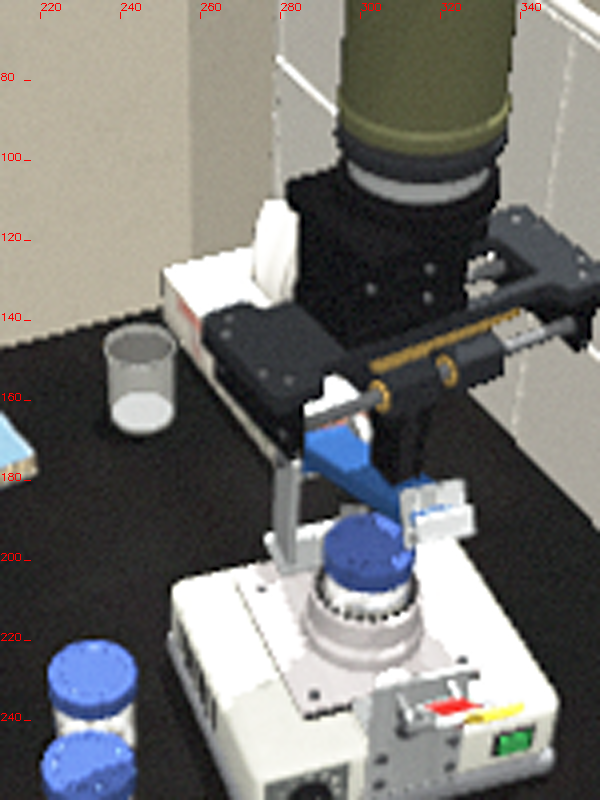

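View pics/c9.png

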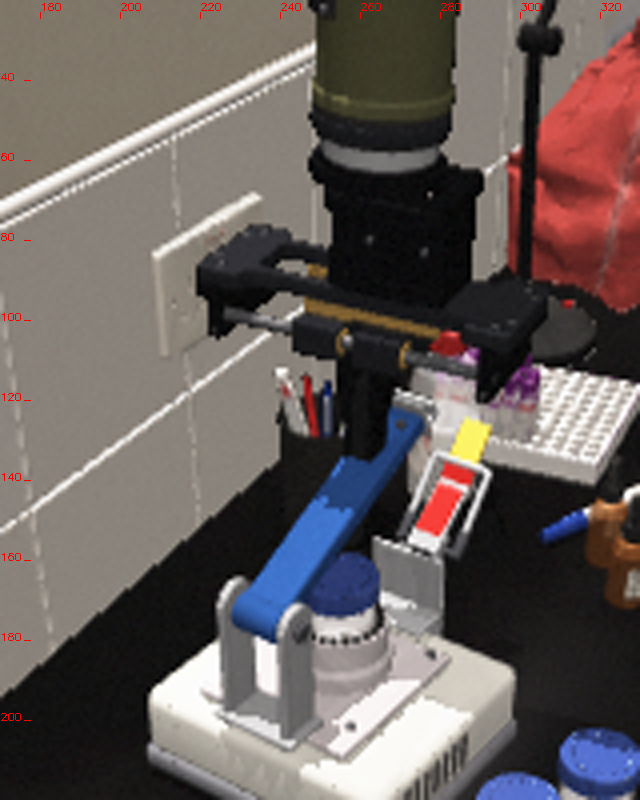

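```bash
python3 -m handwheel '[{"xyz":[-0.5,-0.9,-1.2],"angular":[0,0,0]},{"xyz":[-0.2,-0.7,-1.3],"angular":[0,0,0]},{"xyz":[0,-0.5,-1.3],"angular":[0,0,0]},{"xyz":[0,-0.2,-1],"angular":[0,0,0]},{"xyz":[0,0,0],"angular":[0,0,0]}]'; python3 -m handwheel '[{"xyz":[0,0,-0.6],"angular":[0,0,0]}]'; python3 -m handwheel '[{"xyz":[0,0,-0.5],"angular":[0,0,0]}]'
```

```text
time: 6.68
position: [0.5991, -0.0196, 0.181]
tool_rot: [-0.046, 1.531, 0.083]
ft_force: [-1.4, -1.0, -0.9]
grip_width: 0.011
time: 6.77
position: [0.6002, -0.019, 0.1762]
tool_rot: [-0.047, 1.529, 0.083]
ft_force: [0.6, -0.7, 0.9]
grip_width: 0.006
time: 6.85
position: [0.6003, -0.0186, 0.171]
tool_rot: [-0.047, 1.529, 0.083]
ft_force: [0.1, 0.1, 0.6]
grip_width: 0.01
```

```bash
for i in 1 2 3; do python3 -m handwheel '[{"xyz":[0,0,-0.4],"angular":[0,0,0]}]'|egrep 'pos|ft'; done
python3 - <<'E'
from h import *
ov=model(0,0.0,2.3,-.7)
crop('side','s10',250,140,350,260,6,ov)
crop('scene','c10',210,100,310,220,6)
E
```

```text
position: [0.6006, -0.0187, 0.1702]
ft_force: [-14.2, -2.4, 33.7]
position: [0.6006, -0.0186, 0.1703]
ft_force: [-11.3, -1.5, 22.9]
position: [0.6006, -0.0186, 0.1704]
ft_force: [-9.6, -1.5, 18.0]
```

View pics/s10.png

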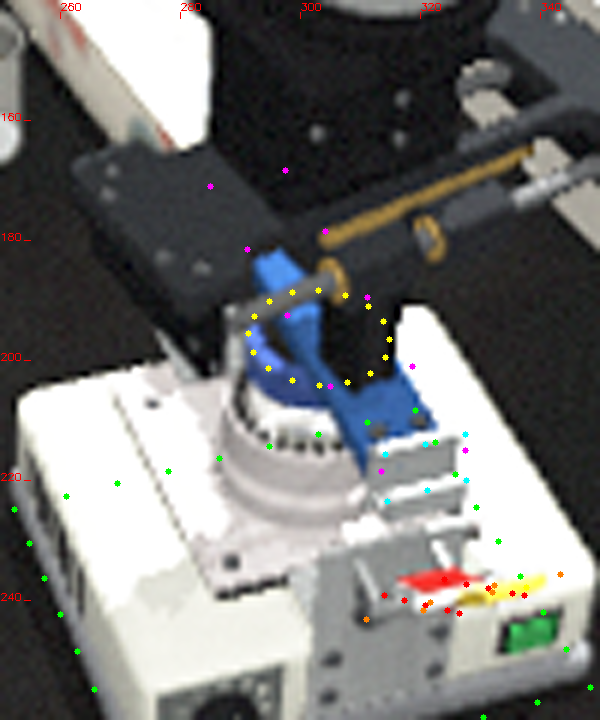

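View pics/c10.png

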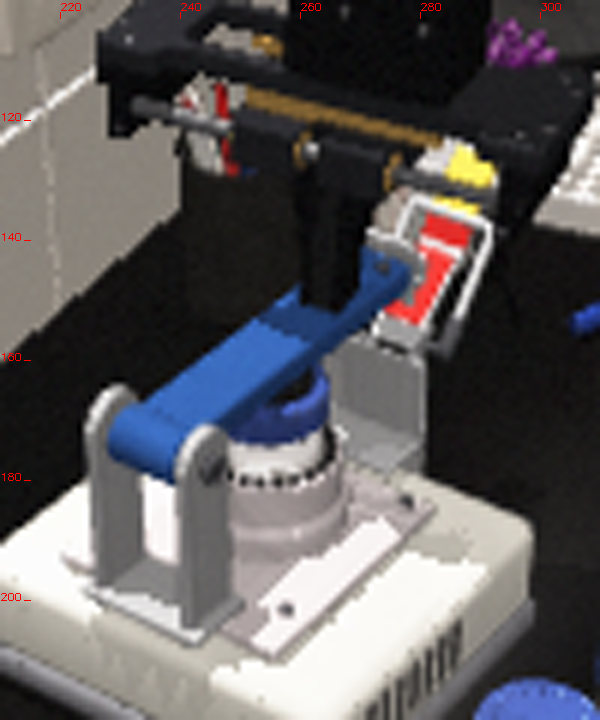

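```bash
python3 -m handwheel '[{"xyz":[0,0,3],"angular":[0,0,0]},{"xyz":[0,0,4],"angular":[0,1,0]},{"xyz":[0,-3.5,3],"angular":[0,2,0]},{"xyz":[0,-4,0],"angular":[0,0,0]},{"xyz":[0,-4,0],"angular":[0,0,0]}]';python3 -m handwheel '[{"xyz":[0,-4,0],"angular":[0,0,0]},{"xyz":[-0.5,-3.5,0],"angular":[0,0,0]},{"xyz":[0,0,0],"angular":[0,0,0]}]'
python3 - <<'E'
from h import *
SH.update(x=.604)
ov=model(0,0.0,2.3,-.7)
crop('side','s11',250,160,350,270,7,ov)
crop('scene','c11',210,100,310,210,7,ov)
E
```

```text
time: 7.62
position: [0.6009, -0.1168, 0.2756]
tool_rot: [-0.063, 1.575, 0.109]
ft_force: [0.9, 0.3, -1.6]
grip_width: 0.007
time: 7.87
position: [0.5962, -0.2038, 0.2785]
tool_rot: [-0.063, 1.57, 0.097]
ft_force: [-0.3, -1.4, -0.1]
grip_width: 0.011
```

View pics/s11.png

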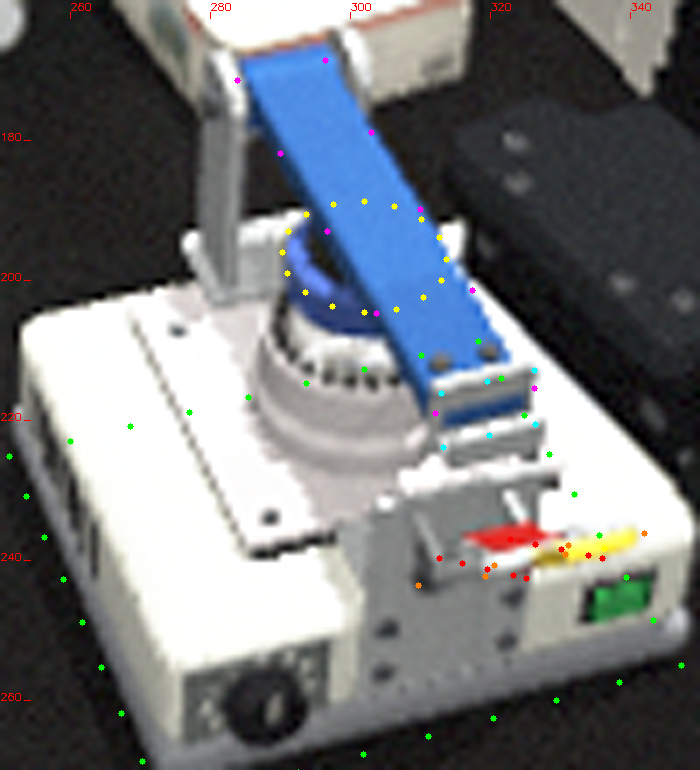

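View pics/c11.png

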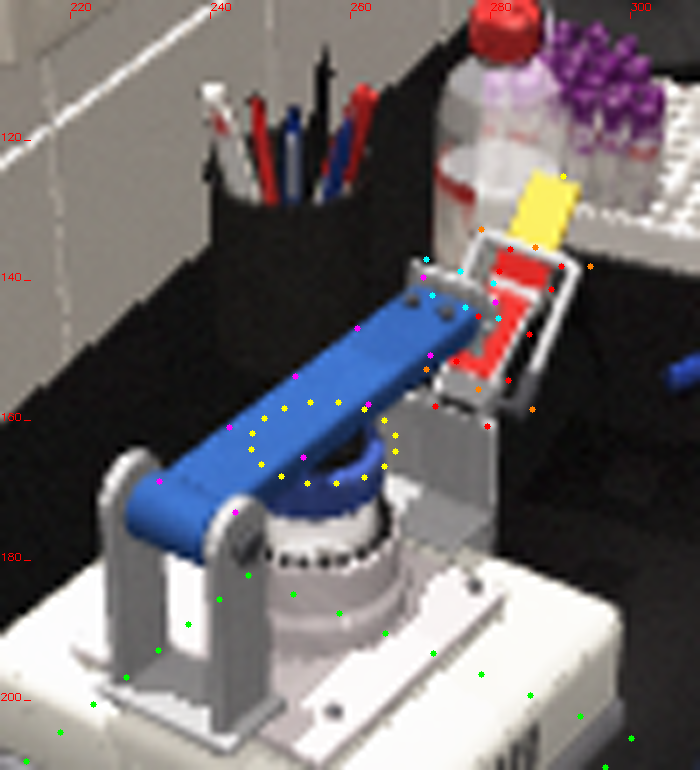

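Run:
```python
from h import *
SH.update(x=.606)
S=get_image('side');C=get_image('scene')
c,s=np.cos(SH['psi']),np.sin(SH['psi'])
for n,a,b in(('tabend',(339.5,237),(287,125.5)),('barL-ish mid tab base',(326.5,240.5),(282,134.5)),('plate top mid',(318,212.5),(271,139)),('arm end corner',(323,210),(278,145))):
    X,r=tri((S,a),(C,b));d=X-[SH['x'],SH['y'],0];print(n,X,'sh',c*d[0]+s*d[1],-s*d[0]+c*d[1],np.round(r,1).tolist())
```

```text
tabend [ 0.59509622 -0.14333288  0.18094249] sh -0.16855048902462422 -0.006751529541357935 [[-0.3, 0.2], [-0.2, -0.2]]
barL-ish mid tab base [ 0.59043847 -0.12043366  0.15860304] sh -0.14626357690918096 0.0002743212145116525 [[3.2, -2.8], [2.4, 2.0]]
plate top mid [ 0.59928823 -0.0611293   0.17603329] sh -0.08635904676198744 -0.0023279588413540504 [[1.3, -1.1], [1.0, 0.9]]
arm end corner [ 0.59466241 -0.06376749  0.17135413] sh -0.08946631771145001 0.001996751741576132 [[-5.2, 4.4], [-4.0, -3.6]]
```

```bash
python3 -m handwheel '[{"xyz":[0,0,-3.5],"angular":[0,0,0]},{"xyz":[-0.2,0,-3],"angular":[0,0,0]},{"xyz":[0,0,-2],"angular":[0,0,0]},{"xyz":[0,0,-1],"angular":[0,0,0]},{"xyz":[0,0,0],"angular":[0,0,0]}]'
python3 - <<'E'
from h import *
s=get_state();print(R.from_rotvec(s['tool_rot']).as_matrix().round(3),s['position'])
E
```

```text
time: 8.48
position: [0.6006, -0.1788, 0.1825]
tool_rot: [-0.079, 1.561, 0.13]
ft_force: [-0.9, -0.0, -0.0]
grip_width: 0.007
[[ 0.005 -0.133  0.991]
 [ 0.033  0.991  0.133]
 [-0.999  0.032  0.01 ]] [ 0.6005554  -0.17878765  0.18251011]
```

```bash
python3 -m handwheel '[{"xyz":[-0.5,-0.5,-0.4],"angular":[0,0,-6.8]},{"xyz":[-0.5,-0.3,-0.4],"angular":[0,0,-6.8]},{"xyz":[0,0,0],"angular":[0,0,0]},{"xyz":[0,0,0],"angular":[0,0,0]}]'
python3 - <<'E'
from h import *
s=get_state();print(R.from_rotvec(s['tool_rot']).as_matrix().round(3),s['position'])
crop('side','s12',280,160,380,270,6)
crop('scene','c12',240,80,340,190,6)
E
```

```text
time: 8.82
position: [0.5934, -0.1805, 0.1774]
tool_rot: [0.105, 1.554, -0.053]
ft_force: [0.1, 1.2, 0.3]
grip_width: 0.004
[[ 0.016  0.101  0.995]
 [ 0.032  0.994 -0.101]
 [-0.999  0.034  0.013]] [ 0.59339653 -0.18048539  0.17738734]
```

View pics/s12.png

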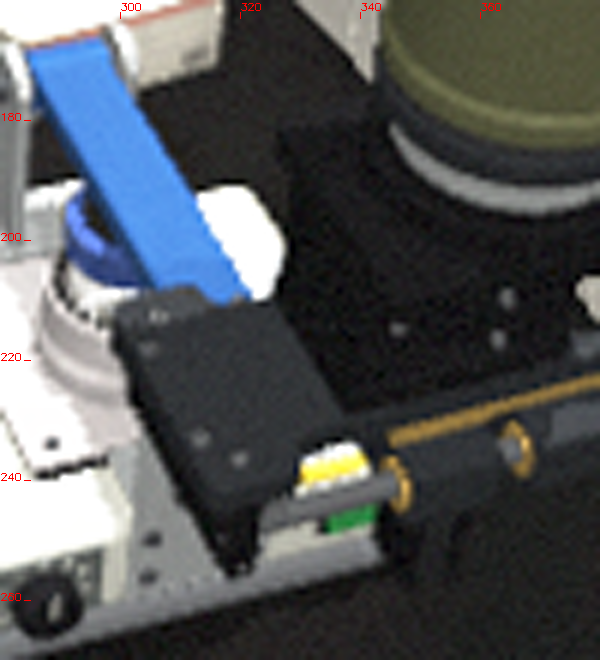

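View pics/c12.png

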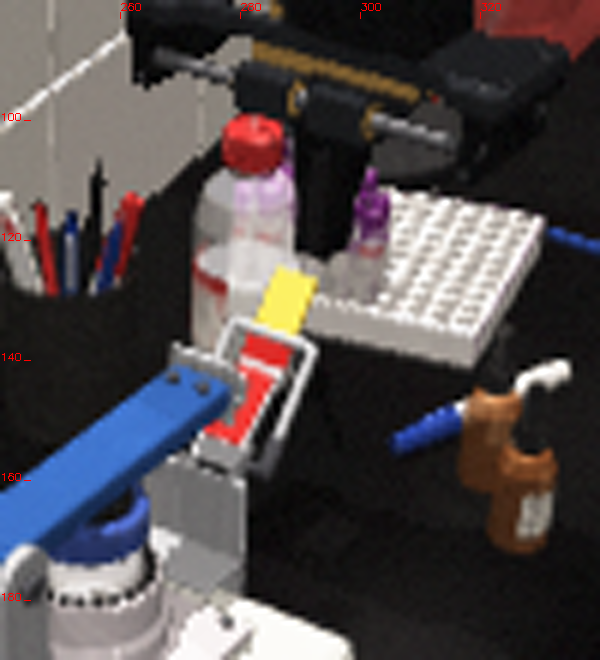

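```bash
python3 -m handwheel '[{"xyz":[-0.3,0,-0.5],"angular":[0,0,0]},{"xyz":[0.1,1.2,-0.1],"angular":[0,0,0]},{"xyz":[0.1,1.2,-0.1],"angular":[0,0,0]},{"xyz":[0.1,1.2,0],"angular":[0,0,0]},{"xyz":[0,0,0],"angular":[0,0,0]}]'
python3 - <<'E'
from h import *
crop('side','s13',280,160,380,270,6)
crop('scene','c13',240,80,340,190,6)
E
```

```text
time: 9.33
position: [0.5953, -0.1403, 0.1718]
tool_rot: [0.101, 1.551, -0.049]
ft_force: [0.1, 1.0, -0.6]
grip_width: 0.003
```

View pics/c13.png

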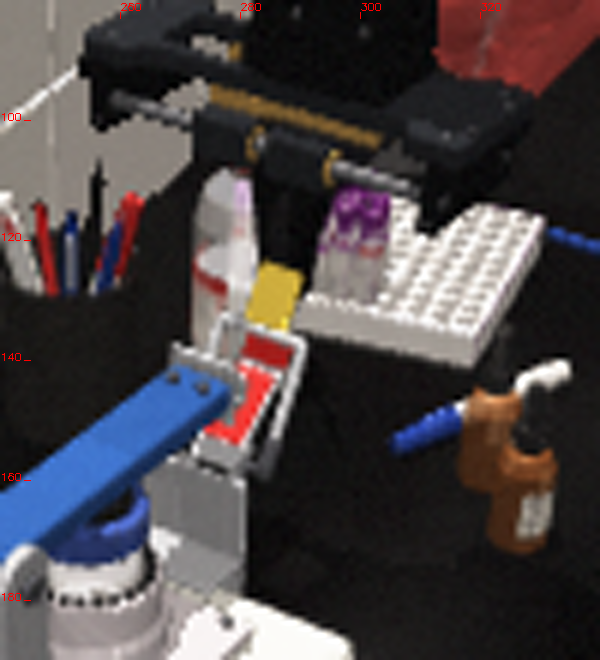

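```bash
python3 -m handwheel '[{"xyz":[-0.2,1,0.2],"angular":[0,0,0]},{"xyz":[0,1,0.2],"angular":[0,0,0]},{"xyz":[0,0.8,0],"angular":[0,0,0]},{"xyz":[0,0,0],"angular":[0,0,0]}]'
python3 - <<'E'
from h import *
crop('scene','c14',240,80,340,190,6)
E
```

```text
time: 9.77
position: [0.5923, -0.1141, 0.1763]
tool_rot: [0.102, 1.551, -0.054]
ft_force: [-0.8, 0.9, -0.0]
grip_width: 0.007
```

View pics/c14.png

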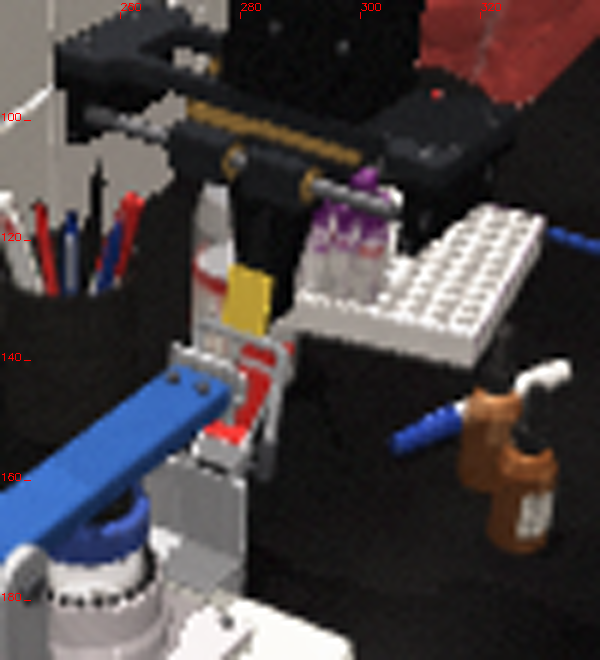

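```bash
python3 -m handwheel '[{"xyz":[0.2,0.9,0],"angular":[0,0,0]},{"xyz":[0.1,0.9,0],"angular":[0,0,0]},{"xyz":[0.1,0.5,0],"angular":[0,0,0]},{"xyz":[0,0,0],"angular":[0,0,0]}]'
python3 - <<'E'
from h import *
crop('scene','c15',240,80,340,190,6)
crop('side','s15',280,160,380,270,6)
E
```

```text
time: 10.15
position: [0.5966, -0.0904, 0.1764]
tool_rot: [0.103, 1.551, -0.057]
ft_force: [0.2, 0.5, 0.0]
grip_width: 0.005
```

View pics/c15.png

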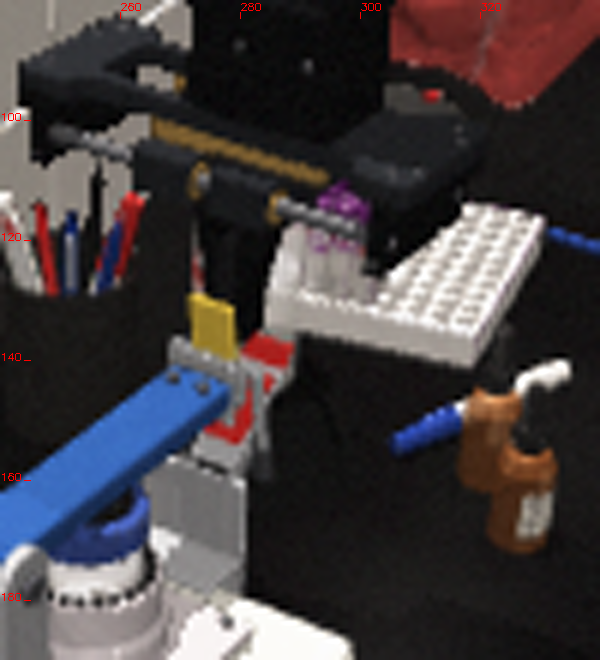

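```bash
python3 -m handwheel '[{"xyz":[0,0.4,0],"angular":[0,0,0]},{"xyz":[0,-2,0.1],"angular":[0,0,0]},{"xyz":[-0.2,-4,1],"angular":[0,0,0]},{"xyz":[-0.3,-4,2],"angular":[0,0,0]},{"xyz":[0,-2,3],"angular":[0,0,0]}]'
python3 - <<'E'
from h import *
SH.update(x=.606)
crop('scene','c16',240,100,310,180,8)
crop('side','s16',290,190,360,260,8)
E
```

```text
time: 10.67
position: [0.5875, -0.2016, 0.2312]
tool_rot: [0.098, 1.565, -0.043]
ft_force: [0.7, -0.6, -0.1]
grip_width: 0.008
```

View pics/c16.png

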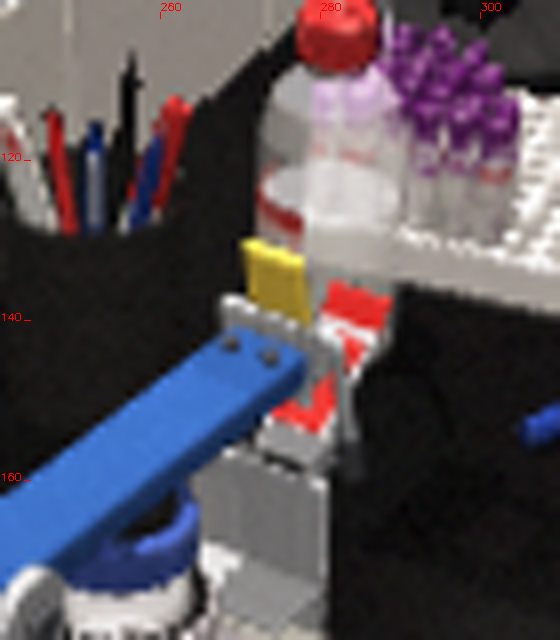

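View pics/s16.png

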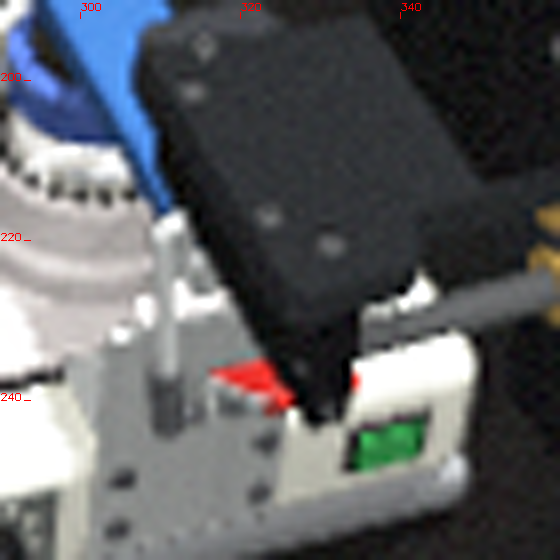

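Run:
```python
from h import *
crop('side','s17',270,220,430,384,5)
S=get_image('side');C=get_image('scene')
print(atz(S,(316,356),0),atz(S,(345,372),0),atz(C,(327.5,170.5),0),atz(C,(319,160),0))
print(get_state()['joint_positions'].round(2))
```

```text
[ 0.49290962 -0.25998041  0.        ] [ 0.52702921 -0.31070419  0.        ] [ 0.49100919 -0.24588817  0.        ] [ 0.53637522 -0.28868603  0.        ]
[ 0.29  0.26  0.01  1.51 -0.04  1.37  0.23]
```

View pics/s17.png

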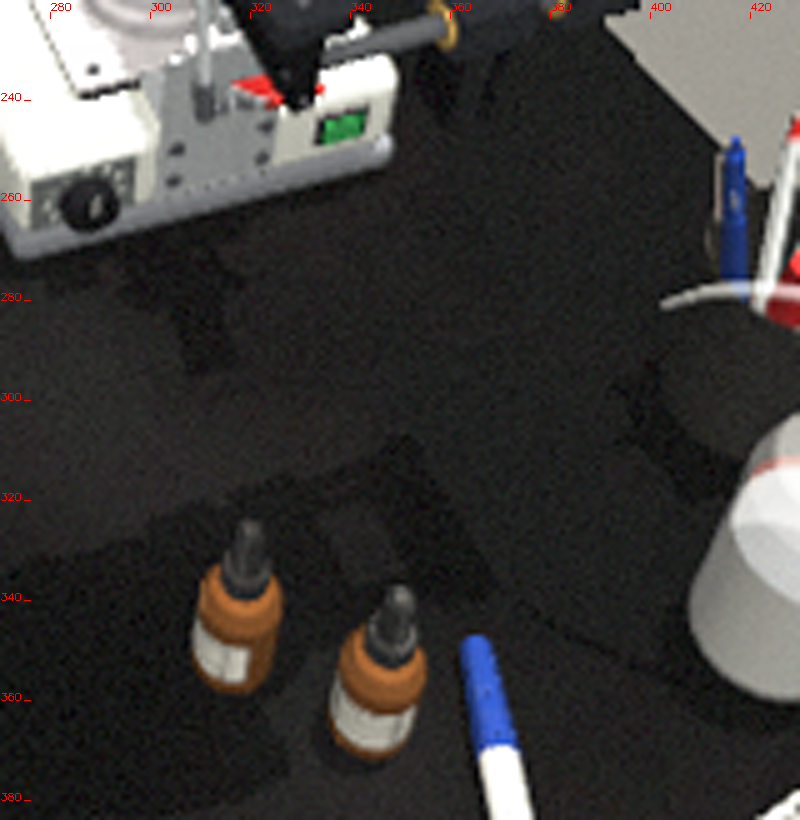

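```bash
python3 -m handwheel '[{"xyz":[0,0,0],"angular":[6.8,-0.7,0]},{"xyz":[0,0,0],"angular":[6.8,-0.7,0]},{"xyz":[0,0,0],"angular":[6.8,-0.7,0]},{"xyz":[0,0,0],"angular":[6.8,-0.7,0]},{"xyz":[0,0,0],"angular":[6.8,-0.7,0]}]';python3 -m handwheel '[{"xyz":[0,0,0],"angular":[6.8,-0.7,0]},{"xyz":[0,0,0],"angular":[6.8,-0.7,0]},{"xyz":[0,0,0],"angular":[0,0,0]}]'
python3 - <<'E'
from h import *
s=get_state();print(R.from_rotvec(s['tool_rot']).as_matrix().round(3),s['position'],s['joint_positions'].round(2))
E
```

```text
time: 11.33
position: [0.5954, -0.1719, 0.2349]
tool_rot: [0.553, 1.453, 0.475]
ft_force: [0.1, 0.4, -0.8]
grip_width: 0.005
time: 11.58
position: [0.5932, -0.1713, 0.2278]
tool_rot: [0.753, 1.384, 0.666]
ft_force: [-1.5, -1.1, -2.4]
grip_width: 0.002
[[ 0.081  0.021  0.996]
 [ 0.792  0.606 -0.077]
 [-0.606  0.795  0.033]] [ 0.59320676 -0.17134884  0.22780443] [ 0.68  0.57 -0.03  1.38 -0.74  1.72  0.67]
```

```bash
python3 -m handwheel '[{"xyz":[0,2,-1],"angular":[0,0,0]},{"xyz":[0,2,-1.5],"angular":[0,0,0]},{"xyz":[0,0.5,-1.5],"angular":[0,0,0]},{"xyz":[0,0,0],"angular":[0,0,0]}]'
python3 - <<'E'
from h import *
crop('scene','c18',230,80,330,180,6)
crop('side','s18',280,180,380,280,6)
E
```

```text
time: 11.92
position: [0.5921, -0.1197, 0.1819]
tool_rot: [0.751, 1.395, 0.664]
ft_force: [-0.9, 0.2, -0.9]
grip_width: 0.004
```

View pics/c18.png

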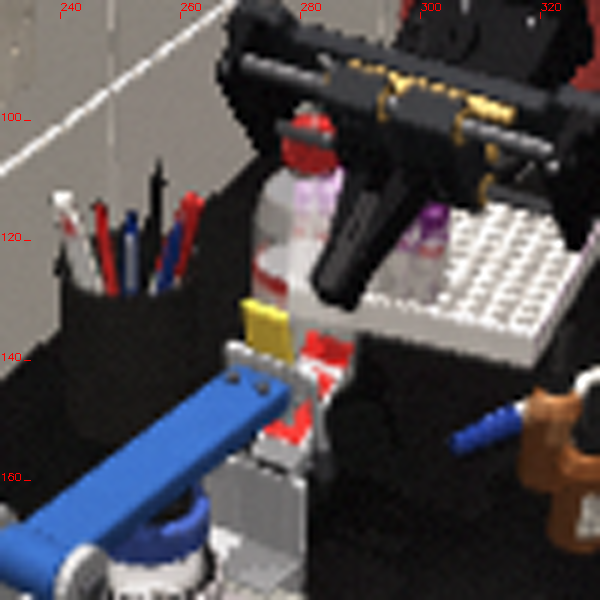

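View pics/s18.png

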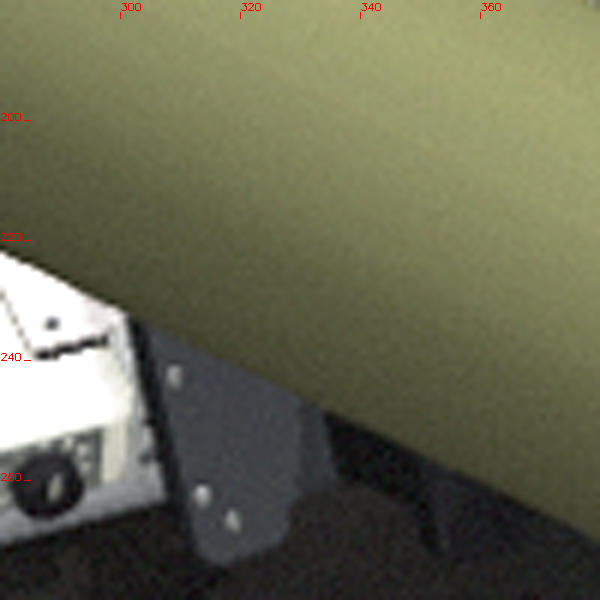

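```bash
python3 -m handwheel '[{"xyz":[0,-0.3,-1],"angular":[0,0,0]},{"xyz":[0,-0.2,-1],"angular":[0,0,0]},{"xyz":[0,0,-1],"angular":[0,0,0]},{"xyz":[0,0,-1],"angular":[0,0,0]},{"xyz":[0,0,0],"angular":[0,0,0]}]'
python3 - <<'E'
from h import *
crop('scene','c19',230,80,330,180,6)
E
```

```text
time: 12.43
position: [0.5959, -0.1338, 0.1486]
tool_rot: [0.737, 1.383, 0.655]
ft_force: [-0.1, -0.7, 0.2]
grip_width: 0.008
```

View pics/c19.png

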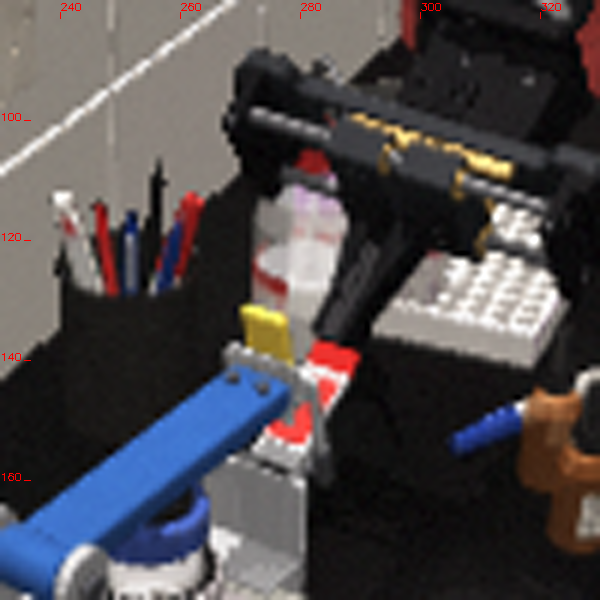

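```bash
python3 -m handwheel '[{"xyz":[-0.2,0,1.5],"angular":[0,0,0]},{"xyz":[-0.2,1,1],"angular":[0,0,0]},{"xyz":[0,1,0],"angular":[0,0,0]},{"xyz":[0,0.3,-0.5],"angular":[0,0,0]},{"xyz":[0,0,-1],"angular":[0,0,0]}]';  python3 -m handwheel '[{"xyz":[0,0,-0.6],"angular":[0,0,0]},{"xyz":[0,0,-0.6],"angular":[0,0,0]}]'
python3 - <<'E'
from h import *
crop('scene','c20',230,80,330,180,6)
E
```

```text
time: 12.9
position: [0.5931, -0.108, 0.1625]
tool_rot: [0.735, 1.379, 0.656]
ft_force: [-0.8, 0.1, -0.2]
grip_width: 0.004
time: 13.07
position: [0.5926, -0.1058, 0.1486]
tool_rot: [0.734, 1.38, 0.659]
ft_force: [0.5, -0.5, 1.6]
grip_width: 0.006
```

View pics/c20.png

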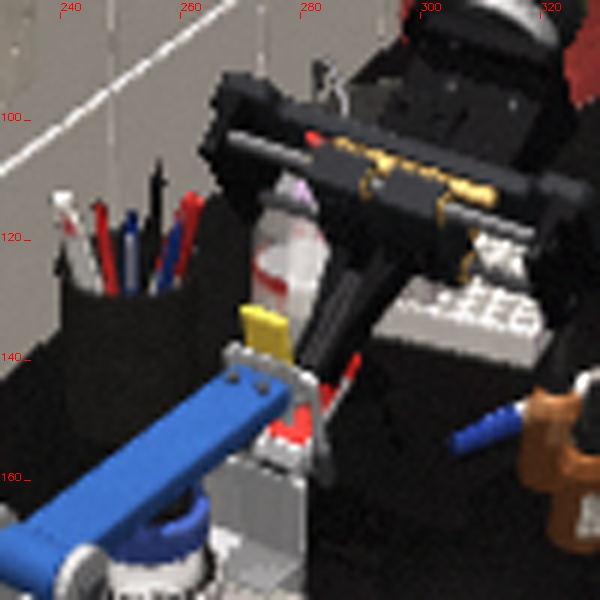

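```bash
python3 -m handwheel '[{"xyz":[0,-0.4,-0.8],"angular":[0,0,0]},{"xyz":[0,-0.4,-0.8],"angular":[0,0,0]},{"xyz":[0,-0.2,-0.8],"angular":[0,0,0]},{"xyz":[0,0,0],"angular":[0,0,0]}]';python3 - <<'E'
from h import *
crop('scene','c21',230,80,330,180,6)
E
```

```text
time: 13.45
position: [0.5912, -0.1162, 0.1185]
tool_rot: [0.739, 1.384, 0.659]
ft_force: [-1.6, -0.3, -0.1]
grip_width: 0.004
```

View pics/c21.png

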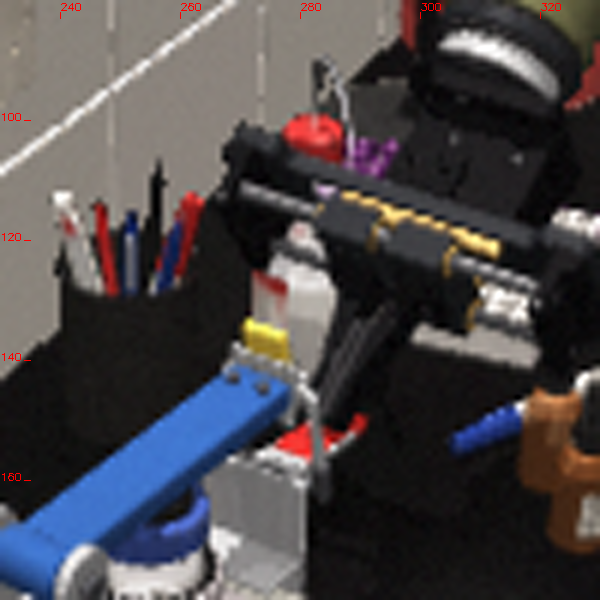

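```bash
python3 -m handwheel '[{"xyz":[0,0,-0.8],"angular":[0,0,0]},{"xyz":[0,0.1,-0.8],"angular":[0,0,0]},{"xyz":[0,0,0],"angular":[0,0,0]}]';python3 - <<'E'
from h import *
crop('scene','c22',230,80,330,180,6)
crop('wrist','w22',0,0,512,384,1)
E
```

```text
time: 13.75
position: [0.5919, -0.1158, 0.1021]
tool_rot: [0.739, 1.382, 0.659]
ft_force: [0.3, 0.7, 0.6]
grip_width: 0.003
```

View pics/c22.png

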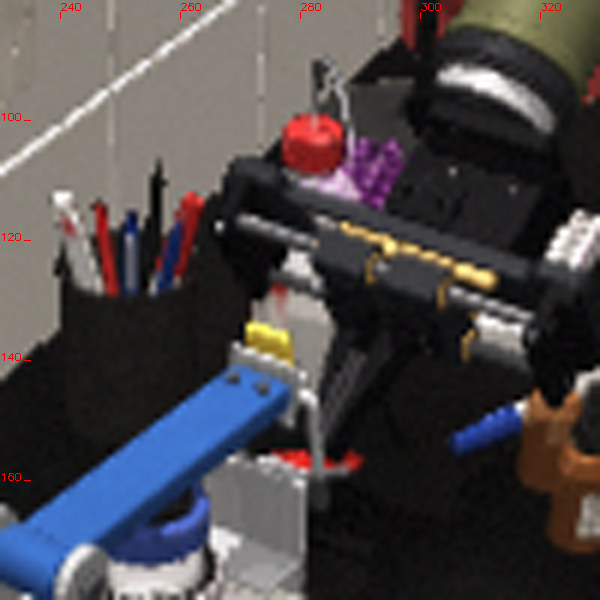

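View pics/w22.png

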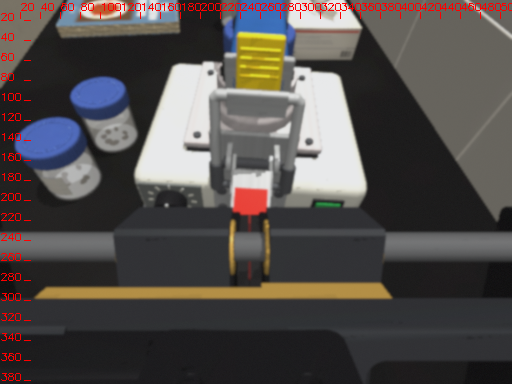

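Run:
```python
from h import *
crop('wrist','w23',190,20,320,220,4)
```

```text
(no output)
```

View pics/w23.png

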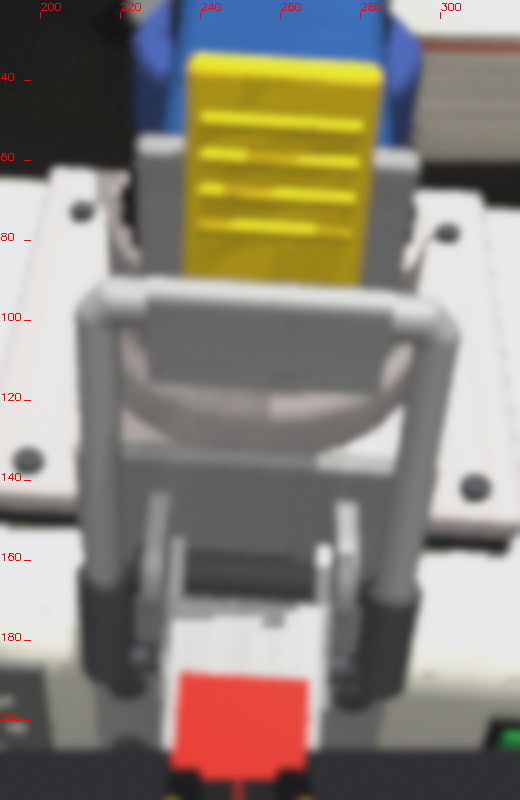

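```bash
python3 -m handwheel '[{"xyz":[0,0.1,-0.9],"angular":[0,0,0]},{"xyz":[0,0.2,-0.9],"angular":[0,0,0]},{"xyz":[0,0.3,-0.9],"angular":[0,0,0]},{"xyz":[0,0,0],"angular":[0,0,0]}]';python3 - <<'E'
from h import *
crop('wrist','w24',190,20,320,220,4)
crop('scene','c24',230,80,330,180,6)
E
```

```text
time: 14.23
position: [0.5941, -0.1092, 0.0778]
tool_rot: [0.736, 1.376, 0.661]
ft_force: [0.3, -0.2, 0.4]
grip_width: 0.008
```

View pics/w24.png

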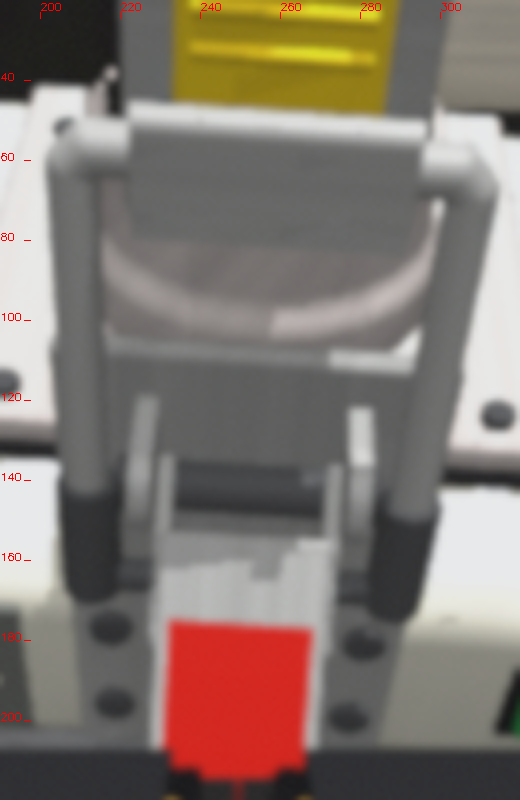

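View pics/c24.png

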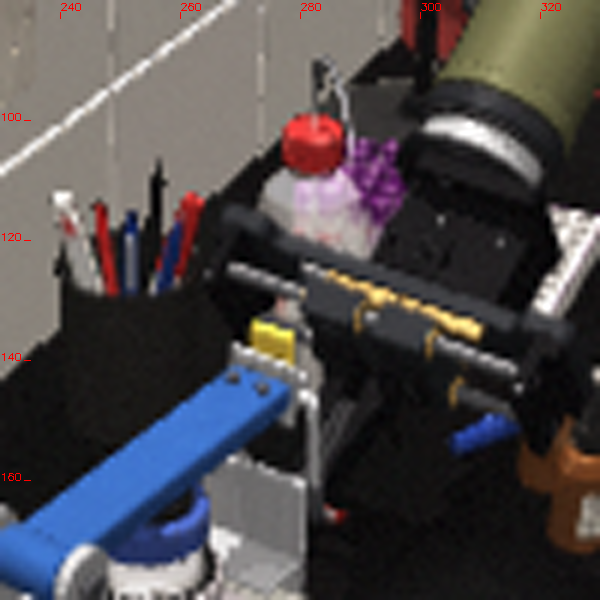

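```bash
python3 -m handwheel '[{"xyz":[-0.1,0.5,-0.9],"angular":[0,0,0]},{"xyz":[0,0.8,-0.7],"angular":[0,0,0]},{"xyz":[0,0.9,-0.5],"angular":[0,0,0]},{"xyz":[0,0.5,0],"angular":[0,0,0]},{"xyz":[0,0,0],"angular":[0,0,0]}]';python3 - <<'E'
from h import *
crop('wrist','w25',190,0,320,220,4)
crop('scene','c25',230,80,330,180,6)
E
```

```text
time: 14.75
position: [0.5939, -0.0836, 0.0569]
tool_rot: [0.733, 1.374, 0.656]
ft_force: [-0.0, -2.8, 2.8]
grip_width: 0.005
```

View pics/w25.png

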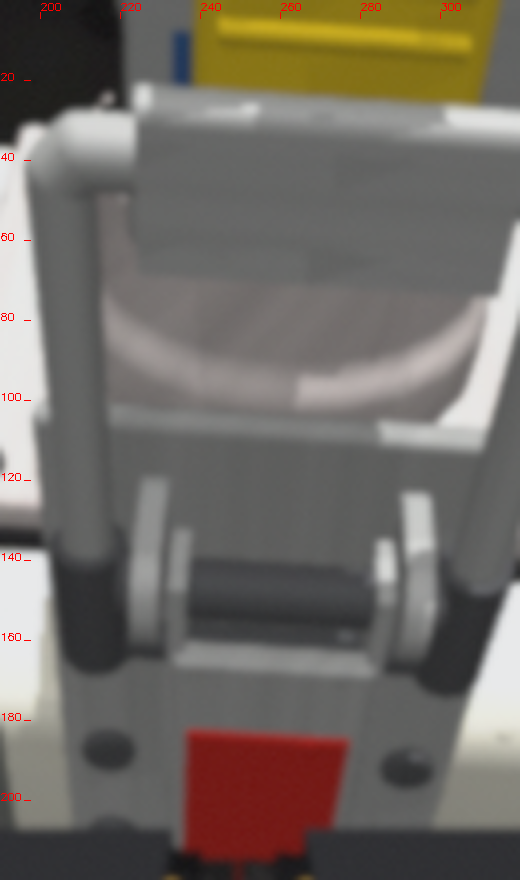

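View pics/c25.png

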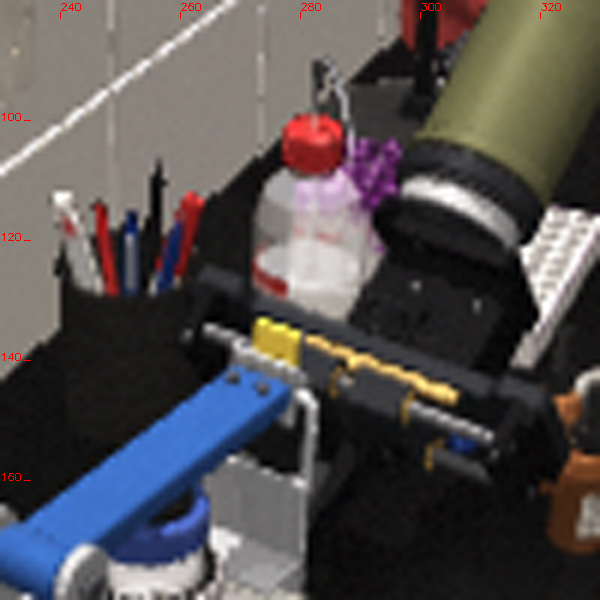

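```bash
for i in 1 2 3; do python3 -m handwheel '[{"xyz":[0,0.4,-0.1],"angular":[0,0,0]}]'|egrep 'pos|ft'; done
```

```text
position: [0.5941, -0.0827, 0.0563]
ft_force: [-5.1, -18.2, 13.4]
position: [0.5943, -0.083, 0.0562]
ft_force: [-5.4, -14.1, 11.6]
position: [0.5943, -0.0833, 0.0561]
ft_force: [-3.5, -9.7, 7.0]
```

```bash
python3 -m handwheel '[{"xyz":[0,-2,0.8],"angular":[0,0,0]},{"xyz":[0,-2.5,2],"angular":[0,0,0]},{"xyz":[0,-2,3],"angular":[0,0,0]},{"xyz":[0,-1,4],"angular":[0,0,0]},{"xyz":[0,-1,4],"angular":[0,0,0]}]';python3 -m handwheel '[{"xyz":[0,-1,4],"angular":[0,0,0]},{"xyz":[0,0,4],"angular":[0,0,0]},{"xyz":[4,0,2],"angular":[0,0,0]},{"xyz":[4,0,0],"angular":[0,0,0]},{"xyz":[0,0,0],"angular":[0,0,0]}]'
python3 - <<'E'
from h import *
ov=model(0,0.0,0,-.07)
crop('side','s26',250,160,350,280,6)
crop('scene','c26',210,80,340,240,5)
cv2.imwrite('pics/sf.png',get_image('side')['pixels']);cv2.imwrite('pics/w26.png',get_image('wrist')['pixels'])
E
```

```text
time: 15.52
position: [0.587, -0.1662, 0.1898]
tool_rot: [0.741, 1.387, 0.646]
ft_force: [0.5, -0.3, -0.7]
grip_width: 0.003
time: 15.93
position: [0.6647, -0.182, 0.302]
tool_rot: [0.738, 1.379, 0.636]
ft_force: [-0.6, 2.0, -2.0]
grip_width: 0.003
```

View pics/s26.png

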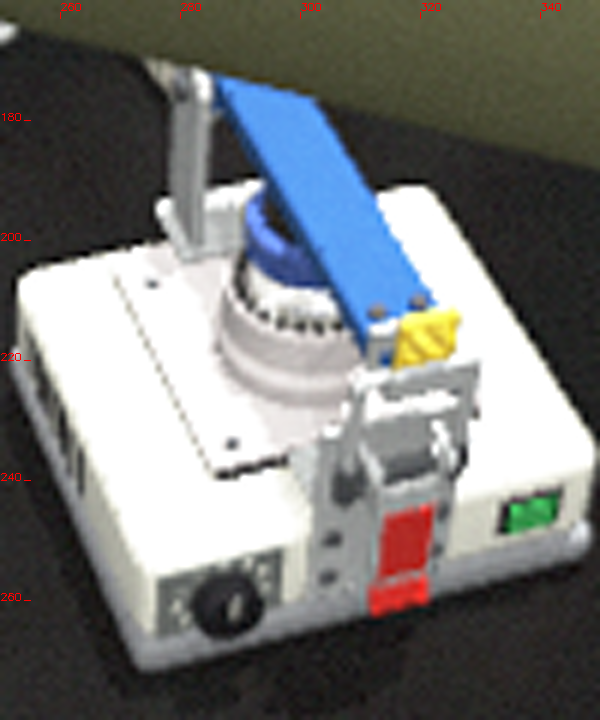

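View pics/c26.png

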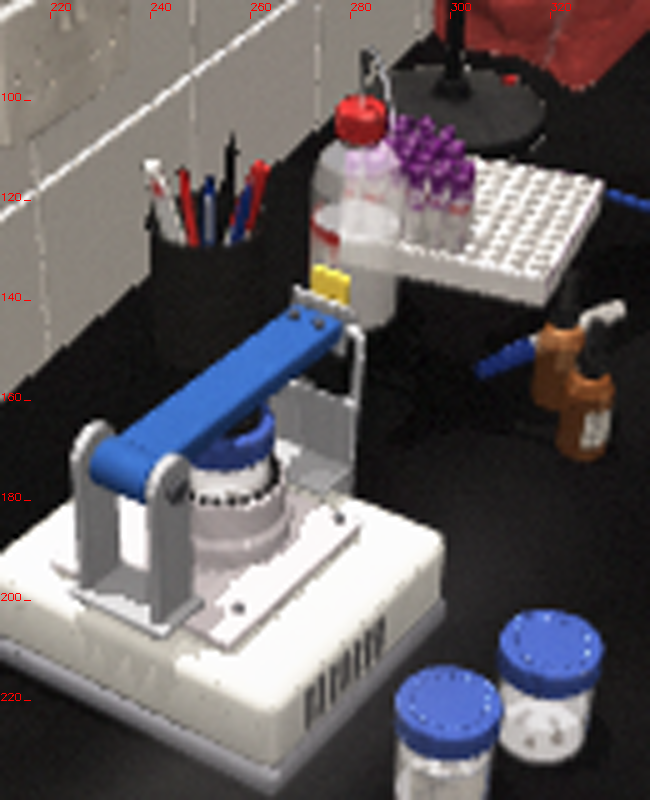

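View pics/w26.png

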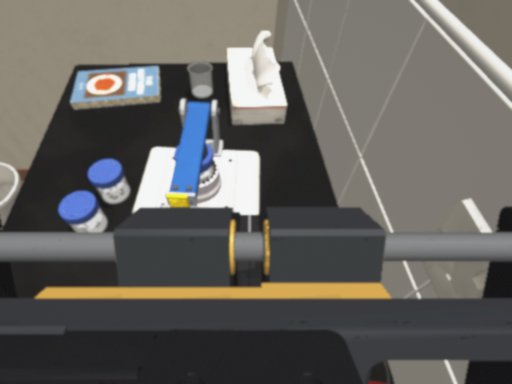

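View pics/sf.png

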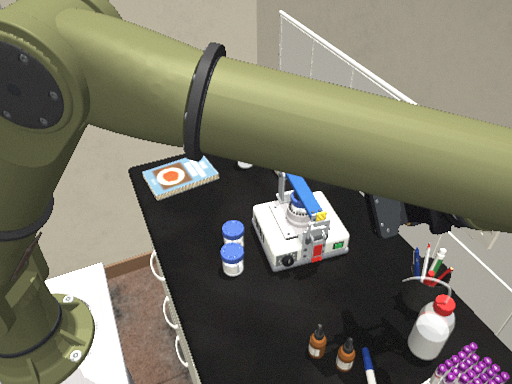

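```bash
python3 -m handwheel '[{"xyz":[0,0,0],"angular":[0,0,0]},{"xyz":[0,0,0],"angular":[0,0,0]},{"xyz":[0,0,0],"angular":[0,0,0]}]'
python3 - <<'E'
from bench import *
print(close_job())
E
```

```text
time: 16.38
position: [0.6565, -0.1854, 0.3008]
tool_rot: [0.744, 1.385, 0.629]
ft_force: [-0.2, 0.6, 0.4]
grip_width: 0.004
the job is handed in; nothing more can be done
None
```

The shaker is ready to run, and I handed the job in at 16.4 s.

**What I did, in order:**
1. With the arm still up, I pressed the jar down until it met a firm stop at about 27 N. The fingertip's lowest edge was then about 150 mm above the bench, against 150.5 mm for fully seated.
2. I swung the clamp arm down onto the jar. It stopped firmly with its top face at 170 mm, as it should.
3. I swung the wire loop over onto the keeper. The wrist picture showed its crossbar behind the lip before I loaded the lever.
4. I pushed the red lever past its toggle point to a firm stop at about 23 N.

**Last checks:** with the robot clear, the pictures show the lever hanging flat against the front, the loop hooked and the arm level. The other jars and dropper bottles stand where they were. The beaker was mostly hidden in the final side view, but the last wrist picture shows it standing.

**What disagreed or went wrong:**
- I measured the shaker's front at about 84° from the −x direction, which doesn't obviously match the stated 29–52°. I used what the images showed.
- The two cameras differed by a few millimetres. I allowed for this by checking contact forces and heights.
- My first push on the lever landed at its very tip, so I moved in and pressed again.

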